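# Gauge three heating-block sleeves with a stepped plug gauge and sort them

## Task

One of the three lined sleeves in the blue rack has the right bore. Take the stepped plug gauge from its wooden stand and, going along the rack from left to right, try it gently in each sleeve, letting it come to rest where it stops and never forcing it. Leave the gauge standing fully home in the one that passes (the thin GO step is all the way in, the thicker NO-GO step stays out), still in the rack, and stand the two that fail (too tight for GO, or so loose that NO-GO enters) upright in the red tray. Leave the other things on the bench alone.

Things in the scene. Friction and masses are not known exactly. Their poses are not given: they have to be found in the camera images.
- gauge: stepped GO / NO-GO plug gauge, steel, 88 mm long, 140 g, upright in its stand. Origin: centre of the flat tip; z towards the handle's top. From the tip up: GO step 18 mm diameter, 0 to 10 mm (first 1 mm 16.6 mm wide); NO-GO step 22.4 mm diameter, 10 to 24 mm, square shoulder; stop collar 30 mm diameter, 24 to 28 mm; round dark knurled handle 20 mm diameter, 28 to 88 mm
- gauge_grip (a point): point on the gauge's axis in its handle, 63 mm above the tip, where to grip it from above. Pressing it into a sleeve (down or sideways) with more than 25 N is forcing it; 3 to 5 N shows a stop
- gauge_shoulder (a point): centre of the NO-GO shoulder, 10 mm above the tip. Pressed lightly and centred, the tip stops 4 mm below a sleeve's top in a tight bore, 14 mm (shoulder on the bore) in a right one, 24 mm (collar on the top) in a loose one. A step has about 0.9 mm play each side in a bore it fits; off-centre it stops 10 mm early, so shift it 1 to 2 mm all round, pressing lightly, before trusting a stop.
- stand: fixed round beech foot of the gauge, 64 mm across at the base, 54 mm above, 30 mm tall. Origin: centre of its underside on the bench
- stand_mouth (a point): centre of the mouth of the stand's seat, 30 mm above the bench: hole 27 mm diameter, 26 mm deep. The gauge hangs in it on its collar, tip 24 mm below this point
- rack: fixed dark blue plastic block 66 x 230 mm on an aluminium foot plate 78 x 244 mm, top 30 mm above the bench, long side (y) left-right, +y left as the robot sees it; three round nests 41 mm wide, 18 mm deep, with a rubber pad as floor that gives 1 mm at 5 N, 75 mm apart, marked with one, two, three white dots from left to right. Origin: centre of its underside on the bench
- nest_1 (a point): centre of the floor of the left nest, 12 mm above the bench; a seated sleeve's origin is here and its top 46 mm above
- nest_2 (a point): the same for the middle nest
- nest_3 (a point): the same for the right nest
- sleeve_a: aluminium sleeve with black liner, 38 mm diameter, 46 mm tall, 130 g, loose in a nest (1 mm play), upper 28 mm free to grip. Origin: centre of underside, z up. Top: mouth 26 mm wide, 4 mm deep; below it the liner's straight bore (0.5 mm play in the sleeve). The three look alike; one bore is right (19.8 mm), one tight (14.8), one loose (24.2), dealt anew each time: only the gauge tells
- sleeve_b: aluminium sleeve with black liner, 38 mm diameter, 46 mm tall, 130 g, loose in a nest (1 mm play), upper 28 mm free to grip. Origin: centre of underside, z up. Top: mouth 26 mm wide, 4 mm deep; below it the liner's straight bore (0.5 mm play in the sleeve). The three look alike; one bore is right (19.8 mm), one tight (14.8), one loose (24.2), dealt anew each time: only the gauge tells
- sleeve_c: aluminium sleeve with black liner, 38 mm diameter, 46 mm tall, 130 g, loose in a nest (1 mm play), upper 28 mm free to grip. Origin: centre of underside, z up. Top: mouth 26 mm wide, 4 mm deep; below it the liner's straight bore (0.5 mm play in the sleeve). The three look alike; one bore is right (19.8 mm), one tight (14.8), one loose (24.2), dealt anew each time: only the gauge tells
- red_tray: fixed low red plastic reject tray 84 (its x) x 150 (its y) mm, rim 14 mm high, wall and floor 3 mm thick; room for two sleeves standing 36 mm either side of its middle along y. Origin: centre of its underside on the bench; a sleeve standing in it has its origin 3 mm above this
- marker: black felt marker, 134 mm long, lying; a bystander, leave it. Origin: centre of its underside
- sample_bottle: small oil bottle with black cap, 40 mm wide, 89 mm tall; a bystander, leave it. Origin: centre of its underside
- tape_spool: red and white tape spool, 44 mm wide, 15 mm tall; a bystander, leave it. Origin: centre of its underside
There are look-alikes about, which are no part of the job. Leave any green look-alike of the gauge alone.

How it is judged:
By the outcome, as a careful person would: the job done as asked, in the order asked, and still so for the second after the job is handed in, with the robot touching nothing.
It also fails if it takes over 72 s, if anything falls off the work surface, if the arm or the gripper's body presses on something with over 40 N, if the wrist force passes 120 N, or if a joint passes its speed limit or range.

## Robot

A 6-joint arm with a two-finger parallel gripper is mounted at the origin on a cart in front of the work surface, level with it; the furniture and walls round the work are solid. World frame = base frame: x ahead of the robot, y to its left, z up, the work surface at z = 0. Lengths are in m, angles in degrees, forces in N, time in s.
With the tool pointing down it reaches from about 0.3 to 0.75 m from the base axis. Payload 8.5 kg.
Tool frame: the origin (TCP) lies at the very end of the fingers, on their centre line; the grasp point (between the pads) lies 19 mm behind it (env.hold_point_z is the distance from the TCP to the grasp point, in m); z points along the fingers, y is the line along which they close (so a half turn about z gives the same grasp; the last joint's range is limited). The gripper opens to 85 mm and grips with 20 to 120 N. Pads are 22 mm wide; open, the fingers measure 114 mm over their backs; the gripper's body (76 mm by 85 mm) begins 54 mm behind the grasp point. The pads swing forward as they close: fully open they stand 13 mm farther back than shut.
Start: joints at [58.883, 21.807, 74.336, -0, 83.858, -12.336], TCP at [0.177, 0.521, 0.231] pointing down, gripper open.
Joint ranges: [-178.18, 178.18], [-50.72, 133.34], [12.68, 142.11], [-81.47, 261.47], [9.98, 163.14], [-165.26, 165.26]. Speed limits (degrees/s): [136.94, 136.94, 180, 180, 180, 180].

## Interface

Orientations are given as a 3x3 rotation matrix whose columns are the frame's x, y, z axes.
In Python, from rig import env, optics gives the robot as it stands.
- The arm moves only by the shell command python3 -m jog 'ROWS' [OPENING] [FORCE]. ROWS is JSON, a list of rows, each an object with "linear": the shift along the tool's x, y, z in units of 40 mm (1.0 is 40 mm), a list of three; "roll": the turn about the tool's z in units of 5 degrees (1.0 is 5 degrees). A call has 1 to 12 rows; each row shifts and turns the commanded pose from where the row before left it, along the tool's axes as they then stand; what a row does not reach is not made up. A row lasts 1/12 s, in which the tool goes at most 41.7 mm and 7.16 degrees, less where a joint would pass 70% of its speed; a pose out of reach is approached as far as the arm can. A call is refused whole if a number of a shift passes 1 or a number of a turn 1, either way. A call with a gripper value outside its range is refused whole. OPENING is the opening, from -1 (shut) to 1 (fully open), set as the call begins (- or left out, the last holds). The fingers move at their own pace and stop on an object; FORCE is the grip in N (left out, the last holds). Time passes only in rows, so rows that do not move let the fingers close. It gives the time, the measured TCP pose, the force, the opening and the grip force at its end, in the units of the state.
- env.observe(): the state, without advancing time (a new reading comes with each control period).
- optics.get_image(name): name is "scene" or "top" or "wrist"; returns the picture (480x640x3 uint8, red, green, blue); there is no depth.
- optics.calibration(name): a dict with "fov_y" (degrees; the focal length in pixels is half the picture's height over the tangent of half this angle, whatever the lens; pixels are square), "cx", "cy" (the principal point, pixels), "D" ([k1, k2, p1, p2, k3] as OpenCV has them; the pictures are not rectified), "T" (4x4, takes a point from camera to world coordinates). Camera axes: x right, y down, z forward; pixel columns grow to the right and rows downward; lengths in m; the calibration is good to about 2 mm. A picture is of the moment at which its call begins: read the wrist's pose just before it. calibration takes no time and is no camera call; for the wrist camera it gives the pose at the moment of the call.
- env.close_job(): hands the job in; it is judged then, once.
The state is a dict: "time_s": time; "q": joint angles; "qvel": joint speeds; "joint_efforts": joint torques, N m; "position": TCP position; "tool_rot": TCP orientation; "ft_force": force on the tool from outside, world axes, zero at the start; "wrist_torque": the same for the moment, N m; "grip_width": finger opening in m; "gripper_force": force on a finger pad.
Only numpy, scipy, OpenCV 4.12 (cv2) and the standard library are available. Lean on these libraries where they do the work, as an engineer would, in place of code of your own. Each camera call takes 0.05 s, during which the arm holds its last target. There are 200 camera calls.

## Working session

There is one attempt and no reset: what is moved stays moved. The work goes in short steps, Python scripts to look and compute and a shell command to move; the robot and the scene stay as the last step left them, time stands still between calls to the robot, and variables do not carry over. Pictures are saved under pics/ and viewed, at most 10 in all, crops included, and the job is handed in when it is done.

```bash
ls; mkdir -p pics
python3 - <<'E'
from rig import env, optics
import cv2, numpy as np
for n in("scene","top"):
    im=optics.get_image(n); cv2.imwrite(f"pics/{n}0.png",im[:,:,::-1])
    c=optics.calibration(n); print(n,c["fov_y"],c["cx"],c["cy"],c["D"],np.round(c["T"],3).tolist())
s=env.observe(); print(s["time_s"],np.round(s["position"],4),np.round(s["tool_rot"],3).tolist(),s["grip_width"],s["ft_force"],env.hold_point_z)
E
```

```text
pics
scene 53.298131408999474 327.71170468121784 246.1464673108657 [-0.01945426  0.          0.          0.          0.        ] [[0.606, -0.603, 0.518, -0.048], [-0.795, -0.453, 0.402, -0.478], [-0.008, -0.656, -0.755, 0.901], [0.0, 0.0, 0.0, 1.0]]
top 55.272425754896325 311.68484025642226 229.33173877839596 [-0.09441161  0.          0.          0.          0.        ] [[-0.111, -0.972, 0.206, 0.289], [-0.994, 0.11, -0.019, -0.01], [-0.004, -0.207, -0.978, 0.992], [0.0, 0.0, 0.0, 1.0]]
0.1 [0.1769 0.5205 0.2308] [[-0.947, 0.322, -0.001], [0.322, 0.947, -0.001], [0.0, -0.001, -1.0]] 0.08548634931002348 [ 0.67237545 -0.08358674  0.72028829] 0.0187
```

View pics/top0.png

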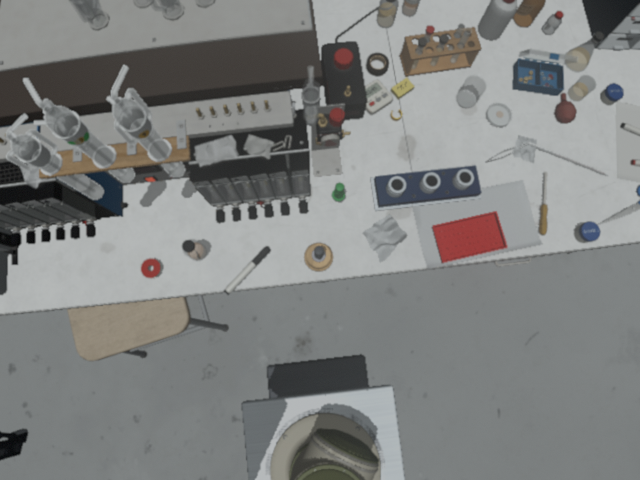

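View pics/scene0.png

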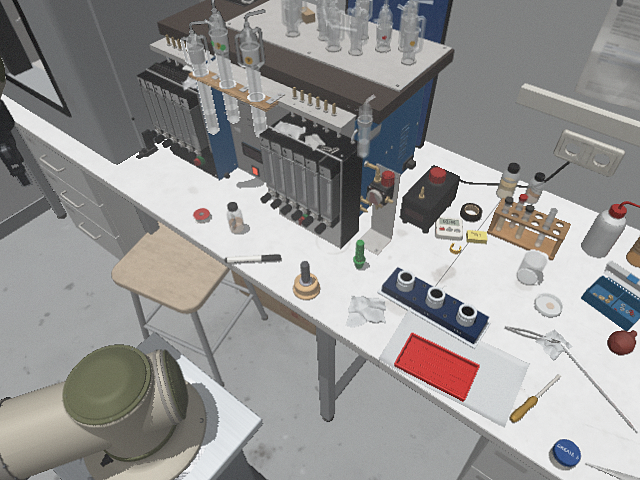

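Top view: the gauge with the dark handle in its beech stand is at (319,256), and the green look-alike is at (339,191). The rack sleeves are at (397,185), (431,181) and (464,178), and the red tray is at (470,237). Other dark handles such as the screwdriver (544,215) and the marker (248,270) aren't the gauge. I'm choosing (319,256) and will check it in a close crop.

```bash
cat > h.py <<'E'
from rig import env, optics
import cv2, numpy as np
def cal(n):
    c=optics.calibration(n); f=240/np.tan(np.radians(c["fov_y"]/2))
    return np.array([[f,0,c["cx"]],[0,f,c["cy"]],[0,0,1.]]),np.array(c["D"],float),np.array(c["T"])
def ray(c,uv):
    K,D,T=c
    p=cv2.undistortPoints(np.array([[uv]],float),K,D)[0,0]
    return T[:3,3],T[:3,:3]@np.array([p[0],p[1],1])
def atz(c,uv,z):
    o,d=ray(c,uv); return np.round((o+d*(z-o[2])/d[2])[:2],4)
def proj(c,P):
    K,D,T=c; R=T[:3,:3].T
    return cv2.projectPoints(np.atleast_2d(np.array(P,float)),cv2.Rodrigues(R)[0],-R@T[:3,3],K,D)[0][:,0]
E
python3 - <<'E'
from h import *
im=cv2.imread("pics/top0.png")[160:280,300:520]
cv2.imwrite("pics/crop1.png",cv2.resize(im,None,fx=3.6,fy=3.6,interpolation=cv2.INTER_CUBIC))
im=cv2.imread("pics/scene0.png")[230:400,280:500]
cv2.imwrite("pics/crop2.png",cv2.resize(im,None,fx=3.5,fy=3.5,interpolation=cv2.INTER_CUBIC))
E
```

```text
(no output)
```

View pics/crop1.png

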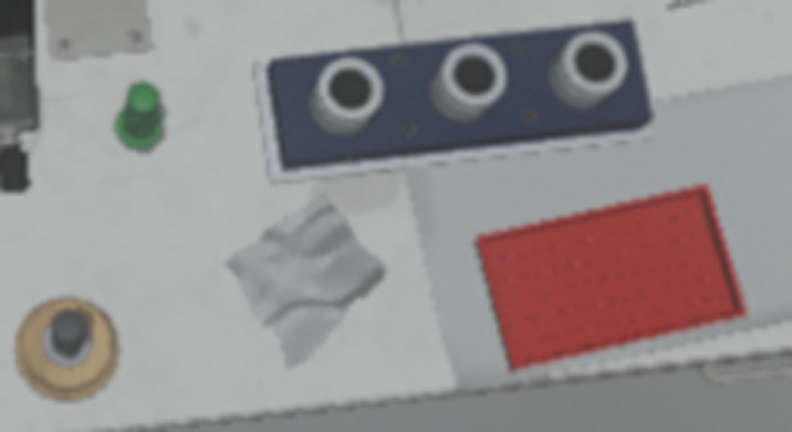

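View pics/crop2.png

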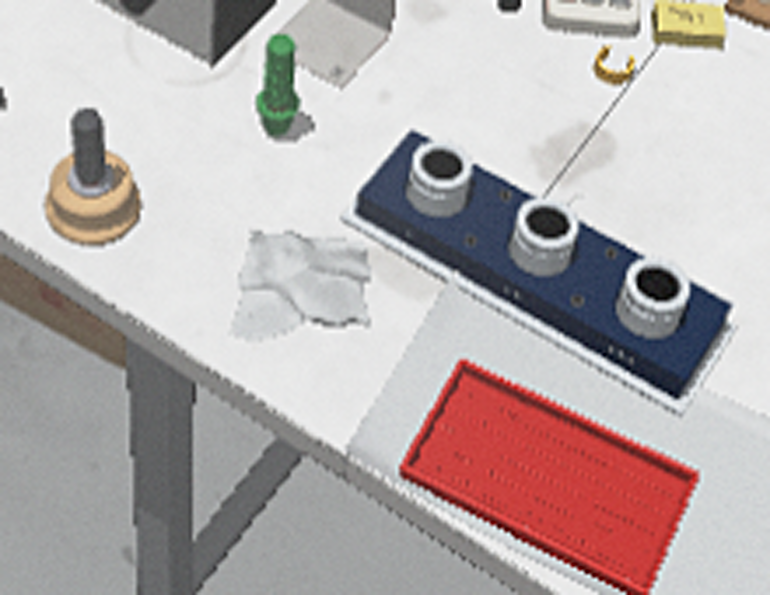

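The crops confirm it: dark knurled handle in the beech stand, gauge top at crop1 (70,322). The sleeve tops are at (349,90), (473,78) and (596,65), with one dot at the left end. The tray rim corners are at (477,238), (707,186), (745,315) and (513,370).

Run:
```python
from h import *
t=cal("top"); s=cal("scene")
a=lambda u,v:((u+.5)/3.6-.5+300,(v+.5)/3.6-.5+160)
b=lambda u,v:((u+.5)/3.5-.5+280,(v+.5)/3.5-.5+230)
def show(n,A,B,z):
    print(n,[atz(t,a(*p),z).tolist() for p in A],'|',[atz(s,b(*p),z).tolist() for p in B])
show("gauge",[(70,322)],[(88,120)],.094)
show("standbase",[(67,350)],[(93,202)],.010)
show("sl",[(349,90),(473,78),(596,65)],[(442,164),(548,223),(657,285)],.058)
show("rack",[(270,62),(632,22),(652,120),(285,168)],[(412,133),(731,308),(682,396),(358,203)],.03)
show("tray",[(477,238),(707,186),(745,315),(513,370)],[(462,362),(698,476),(648,595),(402,470)],.014)
```

```text
gauge [[0.4373, -0.037]] | [[0.436, -0.0394]]
standbase [[0.4344, -0.0358]] | [[0.4347, -0.0399]]
sl [[0.5629, -0.2185], [0.5623, -0.2937], [0.5624, -0.3694]] | [[0.5644, -0.2211], [0.5644, -0.2968], [0.5636, -0.3708]]
rack [[0.5942, -0.1792], [0.5958, -0.4083], [0.5319, -0.4086], [0.5267, -0.1787]] | [[0.595, -0.1832], [0.5959, -0.4108], [0.5225, -0.414], [0.5255, -0.1859]]
tray [[0.4739, -0.2923], [0.4903, -0.4418], [0.4077, -0.4498], [0.3912, -0.3008]] | [[0.4741, -0.2959], [0.4908, -0.4435], [0.4088, -0.4531], [0.3914, -0.305]]
```

```bash
python3 -m jog '[{"linear":[0,0,0],"roll":1},{"linear":[0,0,0],"roll":1},{"linear":[0,0,0],"roll":1},{"linear":[0,0,0],"roll":1},{"linear":[0,0,0],"roll":1},{"linear":[0,0,0],"roll":1},{"linear":[0,0,0],"roll":1},{"linear":[0,0,0],"roll":1},{"linear":[0,0,0],"roll":1},{"linear":[0,0,0],"roll":1},{"linear":[0,0,0],"roll":1},{"linear":[0,0,0],"roll":1}]' 0.2; python3 -m jog '[{"linear":[0,0,0],"roll":1},{"linear":[0,0,0],"roll":1},{"linear":[0,0,0],"roll":0.24},{"linear":[-0.5,0.2,0],"roll":0},{"linear":[-0.9,0.4,0],"roll":0},{"linear":[-0.9,0.4,0],"roll":0},{"linear":[-0.9,0.4,0],"roll":0},{"linear":[-0.9,0.4,0],"roll":0},{"linear":[-0.9,0.4,0],"roll":0},{"linear":[-0.9,0.4,0],"roll":0},{"linear":[-0.9,0.4,0],"roll":0},{"linear":[-0.9,0.4,0],"roll":0}]'
```

```text
time_s: 1.1
position: [0.177, 0.5206, 0.231]
tool_rot: [[-0.19, 0.982, -0.0], [0.982, 0.19, -0.001], [-0.001, -0.001, -1.0]]
ft_force: [-0.3, 0.6, -0.1]
grip_width: 0.0512
gripper_force: 0.0
time_s: 2.1
position: [0.3133, 0.211, 0.2314]
tool_rot: [[-0.003, 1.0, 0.0], [1.0, 0.003, 0.0], [0.0, 0.0, -1.0]]
ft_force: [1.6, 1.2, -0.0]
grip_width: 0.0514
gripper_force: 0.0
```

```bash
python3 -m jog '[{"linear":[-0.9,0.4,0],"roll":0},{"linear":[-0.9,0.4,0],"roll":0},{"linear":[-0.9,0.45,0],"roll":0},{"linear":[-0.9,0.45,0],"roll":0},{"linear":[-0.9,0.45,0],"roll":0},{"linear":[-0.9,0.45,0],"roll":0},{"linear":[-0.66,0.3,0],"roll":0},{"linear":[-0.2,0.2,0],"roll":0},{"linear":[0,0,0],"roll":0},{"linear":[0,0,0],"roll":0}]'
python3 - <<'E'
from h import *
c=cal("wrist"); im=optics.get_image("wrist"); cv2.imwrite("pics/w1.png",im[:,:,::-1])
print(np.round(c[2],3).tolist()); print(proj(c,[[.4365,-.038,.094],[.4365,-.038,.03],[.563,-.2195,.058],[.563,-.295,.058]]))
E
```

```text
time_s: 2.93
position: [0.4369, -0.0372, 0.231]
tool_rot: [[-0.001, 1.0, -0.001], [1.0, 0.001, 0.001], [0.001, -0.001, -1.0]]
ft_force: [-0.2, -0.4, -0.1]
grip_width: 0.0512
gripper_force: 0.0
[[1.0, 0.002, -0.001, 0.438], [0.002, -0.948, -0.317, 0.046], [-0.002, 0.317, -0.948, 0.374], [0.0, 0.0, 0.0, 1.0]]
[[315.49014822 227.43056385]
 [315.78417683 207.50896522]
 [440.79165441 389.98849383]
 [432.82249483 446.98275916]]
```

View pics/w1.png

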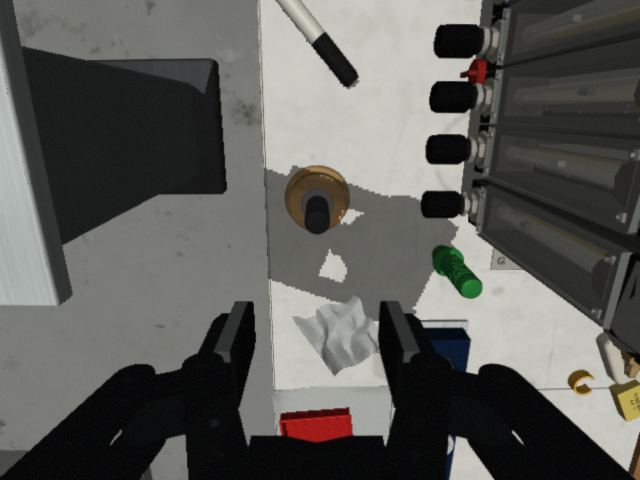

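Run:
```python
from h import *
im=cv2.imread("pics/w1.png")[155:245,270:390]
im=cv2.convertScaleAbs(cv2.resize(im,None,fx=6,fy=6,interpolation=cv2.INTER_CUBIC),alpha=1.8,beta=20)
cv2.imwrite("pics/w1c.png",im)
c=cal("wrist")
for y in(-.038,-.034):
  print(y,(proj(c,[[.4365,y,.094],[.4365,y-.01,.094],[.4365,y+.01,.094],[.4365,y+.027,.03],[.4365,y-.032,.001],[.4365,y+.032,.001],[.4045,y,.001],[.4685,y,.001]])-[270,155])*6)
```

```text
-0.038 [[274.86996986 438.45481942]
 [274.69802208 513.04769193]
 [275.04590924 362.24130046]
 [276.64465327 142.83669487]
 [276.21624585 461.20492634]
 [277.16857682  82.07706187]
 [ 83.34079408 276.00579263]
 [470.05187343 277.17066862]]
-0.034 [[274.9398611  408.16587517]
 [274.76632848 483.40275207]
 [275.11742475 331.29416796]
 [276.71052346 116.12709023]
 [276.27282312 438.6388776 ]
 [277.23155558  57.05836935]
 [ 82.76874711 252.25025396]
 [470.74350521 253.41489439]]
```

View pics/w1c.png

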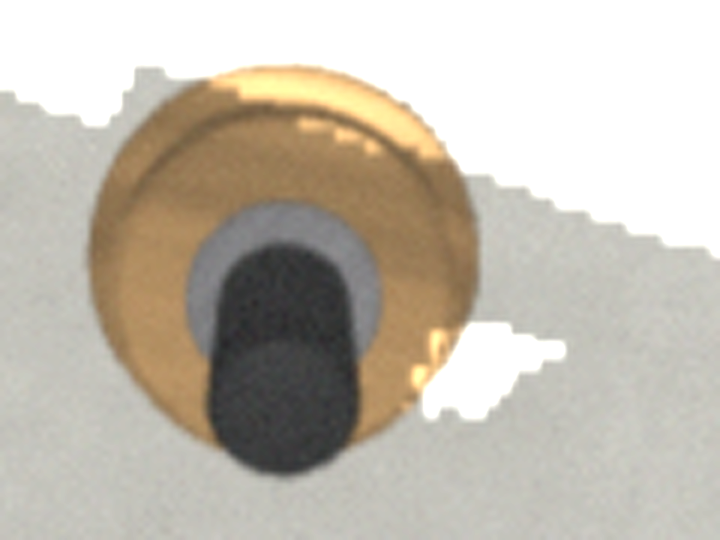

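The crop shows the handle top at (283,408), which puts the wrist estimate at about (0.4377, -0.0345). With the top and scene estimates, I'll use (0.4372, -0.036). Descending to grip.

```bash
python3 -m jog '[{"linear":[0.03,0,0.8],"roll":0},{"linear":[0,0,0.9],"roll":0},{"linear":[0,0,0.9],"roll":0},{"linear":[0,0,0.9],"roll":0},{"linear":[0,0,0.6],"roll":0},{"linear":[0,0,0.3],"roll":0},{"linear":[0,0,0.1],"roll":0},{"linear":[0,0,0.02],"roll":0},{"linear":[0,0,0],"roll":0}]'; python3 -m jog '[{"linear":[0,0,0],"roll":0},{"linear":[0,0,0],"roll":0},{"linear":[0,0,0],"roll":0},{"linear":[0,0,0],"roll":0},{"linear":[0,0,0],"roll":0},{"linear":[0,0,0],"roll":0},{"linear":[0,0,0],"roll":0}]' -1 70
```

```text
time_s: 3.73
position: [0.4374, -0.0358, 0.0513]
tool_rot: [[-0.002, 1.0, 0.001], [1.0, 0.002, -0.0], [-0.0, 0.001, -1.0]]
ft_force: [0.4, 0.2, 0.3]
grip_width: 0.051
gripper_force: 0.0
time_s: 4.32
position: [0.4377, -0.0365, 0.0515]
tool_rot: [[-0.0, 1.0, 0.002], [1.0, 0.0, -0.0], [-0.0, 0.002, -1.0]]
ft_force: [-0.1, 1.8, 7.7]
grip_width: 0.0183
gripper_force: 68.0
```

```bash
python3 -m jog '[{"linear":[0,0,-0.3],"roll":0},{"linear":[0,0,-0.7],"roll":0},{"linear":[0,0,-0.8],"roll":0},{"linear":[0,0,-0.4],"roll":0},{"linear":[-0.6,0.1,0],"roll":0},{"linear":[-0.9,0.6,0],"roll":0},{"linear":[-0.9,0.7,0],"roll":0},{"linear":[-0.9,0.7,0],"roll":0},{"linear":[-0.8,0.7,0],"roll":0},{"linear":[-0.44,0.37,0],"roll":0},{"linear":[0,0,0],"roll":0},{"linear":[0,0,0],"roll":0}]';  python3 - <<'E'
from h import *
for n in("wrist","scene"):
    im=optics.get_image(n); cv2.imwrite(f"pics/{n}2.png",im[:,:,::-1])
c=cal("wrist");print(proj(c,[[.5635,-.2195,.058],[.5647,-.2181,.09]]))
im=cv2.imread("pics/wrist2.png");im2=cv2.imread("pics/scene2.png")[220:400,340:500]
cv2.imwrite("pics/pair2.png",np.hstack([cv2.resize(im,(400,300)),cv2.resize(im2,(400,450))[:300]]))
E
```

```text
time_s: 5.32
position: [0.5577, -0.2104, 0.138]
tool_rot: [[0.001, 1.0, -0.001], [1.0, -0.001, 0.001], [0.001, -0.001, -1.0]]
ft_force: [-1.2, 0.8, -1.9]
grip_width: 0.0186
gripper_force: 68.7
[[325.91031767 267.96524046]
 [329.37469827 288.11235547]]
```

View pics/pair2.png

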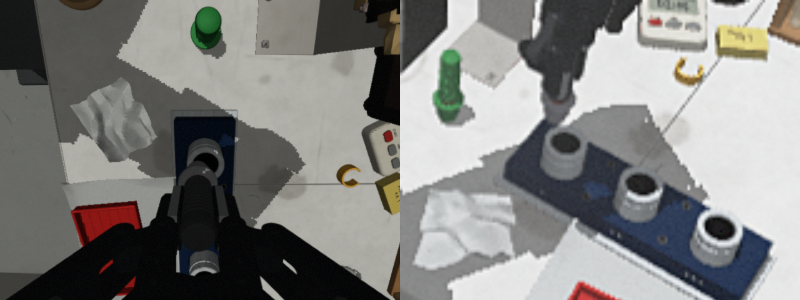

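The left panel shows sleeve 1's mouth just ahead of the held gauge. The gauge hangs straight, and the hand stopped about 8 mm short because some rows were speed-limited.

```bash
python3 -m jog '[{"linear":[-0.1,0.1,0],"roll":0},{"linear":[-0.09,0.075,0.2],"roll":0},{"linear":[0,0,0.3],"roll":0},{"linear":[0,0,0.2],"roll":0},{"linear":[0,0,0.05],"roll":0},{"linear":[0,0,0],"roll":0},{"linear":[0,0,0],"roll":0}]'; python3 -m jog '[{"linear":[0,0,0.05],"roll":0},{"linear":[0,0,0.05],"roll":0},{"linear":[0,0,0.05],"roll":0},{"linear":[0,0,0],"roll":0},{"linear":[0,0,0],"roll":0}]'
```

```text
time_s: 6.0
position: [0.5649, -0.2173, 0.1087]
tool_rot: [[-0.0, 1.0, 0.0], [1.0, 0.0, -0.0], [-0.0, 0.0, -1.0]]
ft_force: [-1.3, 0.4, -0.9]
grip_width: 0.0184
gripper_force: 68.7
time_s: 6.42
position: [0.5648, -0.2174, 0.1024]
tool_rot: [[-0.0, 1.0, -0.0], [1.0, 0.0, 0.0], [0.0, -0.0, -1.0]]
ft_force: [0.7, 1.4, -2.1]
grip_width: 0.0183
gripper_force: 68.7
```

```bash
python3 -m jog '[{"linear":[0,0,0.04],"roll":0},{"linear":[0,0,0.04],"roll":0},{"linear":[0,0,0],"roll":0}]'|sed -n '1,2p;4p';python3 -m jog '[{"linear":[0,0,0.02],"roll":0},{"linear":[0,0,0],"roll":0}]'|sed -n '1,2p;4p'
```

```text
time_s: 6.67
position: [0.5648, -0.2174, 0.0991]
ft_force: [-0.2, -0.1, -0.7]
time_s: 6.83
position: [0.5649, -0.2174, 0.0986]
ft_force: [-1.1, 0.3, 1.5]
```

```bash
python3 -m jog '[{"linear":[0,0,0.02],"roll":0},{"linear":[0,0,0],"roll":0}]'|sed -n '1,2p;4p';python3 -m jog '[{"linear":[0,0,0],"roll":0},{"linear":[0,0,0],"roll":0}]'|sed -n '1,2p;4p'
```

```text
time_s: 7.0
position: [0.565, -0.2174, 0.098]
ft_force: [-0.3, 1.0, 2.3]
time_s: 7.17
position: [0.5649, -0.2175, 0.098]
ft_force: [-0.6, 0.7, 2.6]
```

```bash
f(){ sed -n '2p;4p'|tr '\n' ' ';echo; }
python3 -m jog '[{"linear":[0.03,0,0.005],"roll":0},{"linear":[0,0,0],"roll":0}]'|f
python3 -m jog '[{"linear":[0,0.03,0],"roll":0},{"linear":[0,0,0],"roll":0}]'|f
python3 -m jog '[{"linear":[-0.03,0,0],"roll":0},{"linear":[0,0,0],"roll":0}]'|f
python3 -m jog '[{"linear":[-0.03,0,0],"roll":0},{"linear":[0,0,0],"roll":0}]'|f
python3 -m jog '[{"linear":[0,-0.03,0],"roll":0},{"linear":[0,0,0],"roll":0}]'|f
python3 -m jog '[{"linear":[0,-0.03,0],"roll":0},{"linear":[0,0,0],"roll":0}]'|f
python3 -m jog '[{"linear":[0.03,0,0],"roll":0},{"linear":[0,0,0],"roll":0}]'|f
python3 -m jog '[{"linear":[0.03,0,0],"roll":0},{"linear":[0,0,0],"roll":0}]'|f
```

```text
position: [0.565, -0.2163, 0.0978] ft_force: [-0.7, -0.9, 4.1] 
position: [0.566, -0.2162, 0.0976] ft_force: [-2.2, -0.6, 4.7] 
position: [0.5658, -0.2173, 0.0975] ft_force: [-1.6, -0.4, 4.6] 
position: [0.5658, -0.2183, 0.0973] ft_force: [-0.7, 0.8, 2.4] 
position: [0.565, -0.2185, 0.0974] ft_force: [1.7, 0.6, 1.3] 
position: [0.5637, -0.2186, 0.0975] ft_force: [1.6, -0.3, 2.3] 
position: [0.5636, -0.2174, 0.0975] ft_force: [0.5, -0.4, 1.9] 
position: [0.5635, -0.2161, 0.0975] ft_force: [0.5, -1.3, 1.9]
```

```bash
f(){ sed -n '2p;4p'|tr '\n' ' ';echo; }
python3 -m jog '[{"linear":[-0.05,0,0.005],"roll":0},{"linear":[-0.05,0.02,0],"roll":0},{"linear":[0,0,0],"roll":0}]'|f
python3 -m jog '[{"linear":[0,0.03,0],"roll":0},{"linear":[0,0,0],"roll":0}]'|f
python3 -m jog '[{"linear":[0,0.03,0],"roll":0},{"linear":[0,0,0],"roll":0}]'|f
python3 -m jog '[{"linear":[-0.03,0,0],"roll":0},{"linear":[0,0,0],"roll":0}]'|f
python3 -m jog '[{"linear":[0,-0.03,0],"roll":0},{"linear":[0,0,0],"roll":0}]'|f
python3 -m jog '[{"linear":[0,-0.03,0],"roll":0},{"linear":[0,0,0],"roll":0}]'|f
python3 -m jog '[{"linear":[0,-0.03,0],"roll":0},{"linear":[0,0,0],"roll":0}]'|f
```

```text
position: [0.5642, -0.2204, 0.0969] ft_force: [0.0, 0.0, -0.6] 
position: [0.5654, -0.2201, 0.0968] ft_force: [-0.9, 1.0, -1.5] 
position: [0.5669, -0.2201, 0.0971] ft_force: [-0.8, -0.1, -1.0] 
position: [0.5667, -0.2215, 0.0972] ft_force: [-0.3, 0.3, -1.4] 
position: [0.5654, -0.2214, 0.0973] ft_force: [1.2, -0.0, -2.2] 
position: [0.5643, -0.2214, 0.0974] ft_force: [0.5, 0.6, -1.1] 
position: [0.5631, -0.2214, 0.0974] ft_force: [1.9, 0.4, -1.3]
```

```bash
f(){ sed -n '1,2p;4p'|tr '\n' ' ';echo; }
python3 -m jog '[{"linear":[0.01,0.04,0],"roll":0},{"linear":[0,0,0.04],"roll":0},{"linear":[0,0,0.04],"roll":0},{"linear":[0,0,0],"roll":0}]'|f
python3 -m jog '[{"linear":[0,0,0.03],"roll":0},{"linear":[0,0,0.03],"roll":0},{"linear":[0,0,0],"roll":0}]'|f
python3 -m jog '[{"linear":[0,0,0.02],"roll":0},{"linear":[0,0,0.02],"roll":0},{"linear":[0,0,0],"roll":0}]'|f
```

```text
time_s: 10.08 position: [0.5646, -0.2208, 0.0936] ft_force: [0.1, 0.0, -1.2] 
time_s: 10.33 position: [0.5647, -0.2209, 0.0914] ft_force: [0.2, 0.5, -1.2] 
time_s: 10.58 position: [0.5648, -0.221, 0.09] ft_force: [-0.4, -0.8, -1.2]
```

Tip has entered the bore. The next stop for a right bore (shoulder on bore) is around TCP z 0.0895.

```bash
f(){ sed -n '1,2p;4p'|tr '\n' ' ';echo; }
python3 -m jog '[{"linear":[0,0,0.02],"roll":0},{"linear":[0,0,0],"roll":0},{"linear":[0,0,0],"roll":0}]'|f
python3 -m jog '[{"linear":[0,0,0.02],"roll":0},{"linear":[0,0,0],"roll":0},{"linear":[0,0,0],"roll":0}]'|f
python3 -m jog '[{"linear":[0,0,0.02],"roll":0},{"linear":[0,0,0],"roll":0},{"linear":[0,0,0],"roll":0}]'|f
```

```text
time_s: 10.83 position: [0.5648, -0.221, 0.0893] ft_force: [-0.1, 0.3, -1.7] 
time_s: 11.08 position: [0.5649, -0.221, 0.0888] ft_force: [-0.1, 0.4, 0.5] 
time_s: 11.33 position: [0.5649, -0.2211, 0.0881] ft_force: [-0.5, 0.8, 3.5]
```

```bash
f(){ sed -n '2p;4p'|tr '\n' ' ';echo; }
python3 -m jog '[{"linear":[0.03,0,0],"roll":0},{"linear":[0,0,0],"roll":0}]'|f
python3 -m jog '[{"linear":[0,0.03,0],"roll":0},{"linear":[0,0,0],"roll":0}]'|f
python3 -m jog '[{"linear":[-0.03,0,0],"roll":0},{"linear":[0,0,0],"roll":0}]'|f
python3 -m jog '[{"linear":[-0.03,0,0],"roll":0},{"linear":[0,0,0],"roll":0}]'|f
python3 -m jog '[{"linear":[0,-0.03,0],"roll":0},{"linear":[0,0,0],"roll":0}]'|f
python3 -m jog '[{"linear":[0,-0.03,0],"roll":0},{"linear":[0,0,0],"roll":0}]'|f
python3 -m jog '[{"linear":[0.03,0,0],"roll":0},{"linear":[0,0,0],"roll":0}]'|f
python3 -m jog '[{"linear":[0.03,0,0],"roll":0},{"linear":[0,0,0],"roll":0}]'|f
```

```text
position: [0.565, -0.2202, 0.0881] ft_force: [-1.3, -2.4, 4.0] 
position: [0.566, -0.2201, 0.0879] ft_force: [-1.9, -2.9, 5.8] 
position: [0.5658, -0.2208, 0.0878] ft_force: [-1.8, 0.3, 5.4] 
position: [0.5658, -0.2215, 0.0877] ft_force: [-2.1, 2.4, 6.8] 
position: [0.5652, -0.2214, 0.0879] ft_force: [0.6, 3.3, 4.8] 
position: [0.5643, -0.2217, 0.088] ft_force: [1.3, 1.8, 4.7] 
position: [0.5643, -0.2211, 0.0881] ft_force: [3.3, -0.3, 4.4] 
position: [0.5641, -0.2203, 0.0881] ft_force: [2.5, -1.4, 4.7]
```

```bash
f(){ sed -n '2p;4p'|tr '\n' ' ';echo; }
python3 -m jog '[{"linear":[-0.03,0.02,0],"roll":0},{"linear":[-0.03,0,0],"roll":0},{"linear":[0,0,0],"roll":0}]'|f
python3 -m jog '[{"linear":[-0.025,0,0],"roll":0},{"linear":[0,0,0],"roll":0}]'|f
python3 -m jog '[{"linear":[-0.025,0,0],"roll":0},{"linear":[0,0,0],"roll":0}]'|f
```

```text
position: [0.5644, -0.2218, 0.0877] ft_force: [1.8, 2.6, 5.3] 
position: [0.5643, -0.2225, 0.0877] ft_force: [2.2, 4.1, 6.8] 
position: [0.5642, -0.2233, 0.0877] ft_force: [0.8, 4.4, 7.6]
```

```bash
f(){ sed -n '2p;4p'|tr '\n' ' ';echo; }
python3 -m jog '[{"linear":[0.03,0.01,-0.08],"roll":0},{"linear":[0.02,0,-0.08],"roll":0},{"linear":[0,0,0],"roll":0}]'|f
python3 -m jog '[{"linear":[0.03,0,0],"roll":0},{"linear":[0,0,0],"roll":0}]'|f
python3 -m jog '[{"linear":[0.03,0,0],"roll":0},{"linear":[0,0,0],"roll":0}]'|f
python3 -m jog '[{"linear":[0.02,0,0],"roll":0},{"linear":[0,0,0],"roll":0}]'|f
python3 -m jog '[{"linear":[-0.05,0,0],"roll":0},{"linear":[-0.05,0,0],"roll":0},{"linear":[0,0,0],"roll":0}]'|f
python3 -m jog '[{"linear":[-0.025,0,0],"roll":0},{"linear":[0,0,0],"roll":0}]'|f
python3 -m jog '[{"linear":[-0.025,0,0],"roll":0},{"linear":[0,0,0],"roll":0}]'|f
```

```text
position: [0.5643, -0.222, 0.0939] ft_force: [-0.9, -0.5, -1.5] 
position: [0.5644, -0.2208, 0.0936] ft_force: [0.2, -0.6, -0.5] 
position: [0.5646, -0.2196, 0.0938] ft_force: [0.3, -0.2, -1.5] 
position: [0.5648, -0.2189, 0.094] ft_force: [0.2, -0.7, -1.3] 
position: [0.5648, -0.2233, 0.0941] ft_force: [0.4, 0.7, -1.7] 
position: [0.5648, -0.2241, 0.0941] ft_force: [0.5, 0.3, -0.9] 
position: [0.5648, -0.2251, 0.0941] ft_force: [-0.6, 1.3, -1.3]
```

```bash
f(){ sed -n '2p;4p'|tr '\n' ' ';echo; }
python3 -m jog '[{"linear":[-0.025,0,0],"roll":0},{"linear":[0,0,0],"roll":0}]'|f
python3 -m jog '[{"linear":[-0.025,0,0],"roll":0},{"linear":[0,0,0],"roll":0}]'|f
python3 -m jog '[{"linear":[-0.025,0,0],"roll":0},{"linear":[0,0,0],"roll":0}]'|f
python3 -m jog '[{"linear":[-0.02,0,0],"roll":0},{"linear":[0,0,0],"roll":0}]'|f
```

```text
position: [0.5648, -0.2259, 0.0942] ft_force: [-0.1, 2.0, -0.3] 
position: [0.5649, -0.227, 0.0942] ft_force: [-0.7, 2.0, 0.2] 
position: [0.5649, -0.2281, 0.0942] ft_force: [0.6, 1.4, -0.9] 
position: [0.5649, -0.2288, 0.0942] ft_force: [-0.2, 3.0, 1.0]
```

```bash
f(){ sed -n '1,2p;4p'|tr '\n' ' ';echo; }
python3 -m jog '[{"linear":[0.08,0,0.05],"roll":0},{"linear":[0,0,0.05],"roll":0},{"linear":[0,0,0.02],"roll":0},{"linear":[0,0,0],"roll":0}]'|f
python3 -m jog '[{"linear":[0,0,0.02],"roll":0},{"linear":[0,0,0],"roll":0},{"linear":[0,0,0],"roll":0}]'|f
python3 -m jog '[{"linear":[0,0,0.02],"roll":0},{"linear":[0,0,0],"roll":0},{"linear":[0,0,0],"roll":0}]'|f
```

```text
time_s: 15.58 position: [0.5651, -0.225, 0.0897] ft_force: [0.6, 5.6, 6.6] 
time_s: 15.83 position: [0.5652, -0.225, 0.0893] ft_force: [0.0, 5.7, 7.3] 
time_s: 16.08 position: [0.5653, -0.2249, 0.0888] ft_force: [-0.1, 5.5, 10.0]
```

```bash
f(){ sed -n '2p;4p'|tr '\n' ' ';echo; }
python3 -m jog '[{"linear":[0.025,0,-0.02],"roll":0},{"linear":[0,0,0],"roll":0}]'|f
python3 -m jog '[{"linear":[0.02,0,0],"roll":0},{"linear":[0,0,0],"roll":0}]'|f
python3 -m jog '[{"linear":[0.02,0,0],"roll":0},{"linear":[0,0,0],"roll":0}]'|f
python3 -m jog '[{"linear":[0.02,0,0],"roll":0},{"linear":[0,0,0],"roll":0}]'|f
python3 -m jog '[{"linear":[0,0,0.03],"roll":0},{"linear":[0,0,0],"roll":0},{"linear":[0,0,0],"roll":0}]'|f
```

```text
position: [0.5652, -0.224, 0.0893] ft_force: [0.1, 5.0, 6.6] 
position: [0.5651, -0.2233, 0.0891] ft_force: [-0.2, 3.4, 5.8] 
position: [0.565, -0.2226, 0.0889] ft_force: [0.0, 3.8, 4.9] 
position: [0.5649, -0.222, 0.0887] ft_force: [0.6, 3.8, 3.9] 
position: [0.565, -0.2219, 0.0877] ft_force: [0.4, 5.1, 7.1]
```

```bash
f(){ sed -n '2p;4p'|tr '\n' ' ';echo; }
python3 -m jog '[{"linear":[0,0,-0.08],"roll":0},{"linear":[0,0,-0.08],"roll":0},{"linear":[0,0,0],"roll":0}]' - 120|f
python3 -m jog '[{"linear":[0,0.05,0],"roll":0},{"linear":[0,0,0],"roll":0}]'|f
python3 -m jog '[{"linear":[0,0.025,0],"roll":0},{"linear":[0,0,0],"roll":0}]'|f
python3 -m jog '[{"linear":[0,0.025,0],"roll":0},{"linear":[0,0,0],"roll":0}]'|f
python3 - <<'E'
from h import *
for n in("wrist","scene"):
    im=optics.get_image(n); cv2.imwrite(f"pics/{n}3.png",im[:,:,::-1])
im=cv2.imread("pics/wrist3.png")[200:440,230:430];im2=cv2.imread("pics/scene3.png")[200:320,360:460]
cv2.imwrite("pics/pair3.png",np.hstack([cv2.resize(im,(400,480)),cv2.resize(im2,(400,480),interpolation=cv2.INTER_CUBIC)]))
E
```

```text
position: [0.5648, -0.2227, 0.0938] ft_force: [0.1, 0.0, -0.7] 
position: [0.5668, -0.2224, 0.0933] ft_force: [0.0, 0.4, -1.0] 
position: [0.5678, -0.2223, 0.0934] ft_force: [-0.1, 0.3, -1.8] 
position: [0.5689, -0.2222, 0.0936] ft_force: [-0.9, 0.2, -1.2]
```

View pics/pair3.png

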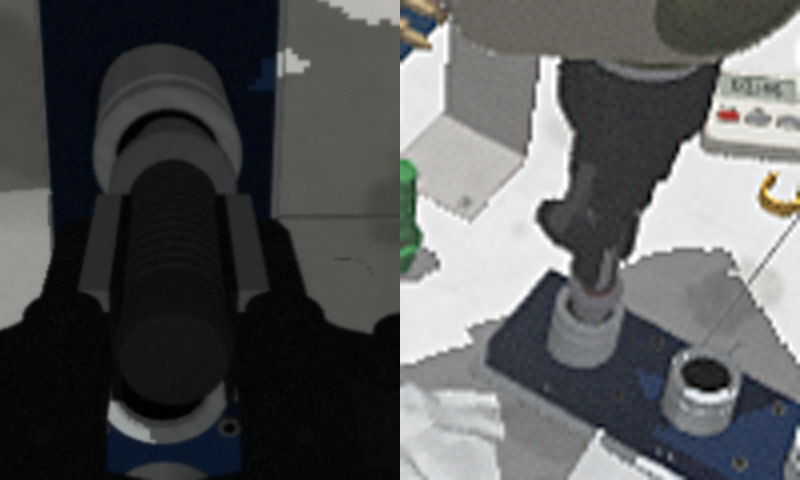

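Run:
```python
from h import *
s=env.observe(); p=np.array(s["position"]); print(p)
c=cal("wrist"); g=p+[0,0,.0175]
for dy in(0,.002):
 for t in(-4,-2,0,2,4):
  a=np.radians(t); ax=np.array([0,np.sin(a),np.cos(a)]); b=g+[0,dy,0]
  ex=np.array([1,0,0]); ey=np.cross(ax,ex)
  col=b+ax*(-.035)
  pts=[b+ax*.025-ey*.01,b+ax*.025+ey*.01,col+ex*.015,col-ex*.015,col+ey*.015,b-ax*.035-ey*.01]
  print(dy,t,((proj(c,pts)-[230,200])*2).round(0).tolist())
print(((proj(c,[[.5648,-.222+k,.058] for k in(-.019,.019)])-[230,200])*2).round())
```

```text
[ 0.56879742 -0.22217123  0.09364426]
0 -4 [[169.0, 428.0], [169.0, 332.0], [235.0, 189.0], [106.0, 189.0], [171.0, 131.0], [171.0, 226.0]]
0 -2 [[169.0, 425.0], [169.0, 326.0], [235.0, 194.0], [106.0, 194.0], [171.0, 135.0], [171.0, 231.0]]
0 0 [[169.0, 423.0], [169.0, 320.0], [235.0, 198.0], [106.0, 198.0], [171.0, 139.0], [171.0, 236.0]]
0 2 [[169.0, 420.0], [169.0, 314.0], [235.0, 203.0], [106.0, 203.0], [171.0, 143.0], [171.0, 242.0]]
0 4 [[169.0, 417.0], [169.0, 308.0], [235.0, 208.0], [106.0, 208.0], [171.0, 147.0], [171.0, 247.0]]
0.002 -4 [[169.0, 418.0], [169.0, 321.0], [236.0, 181.0], [106.0, 181.0], [171.0, 123.0], [171.0, 218.0]]
0.002 -2 [[169.0, 416.0], [169.0, 315.0], [235.0, 186.0], [106.0, 186.0], [171.0, 127.0], [171.0, 224.0]]
0.002 0 [[169.0, 413.0], [169.0, 309.0], [235.0, 191.0], [106.0, 191.0], [171.0, 131.0], [171.0, 229.0]]
0.002 2 [[169.0, 410.0], [169.0, 303.0], [235.0, 196.0], [106.0, 195.0], [171.0, 135.0], [171.0, 234.0]]
0.002 4 [[169.0, 407.0], [169.0, 297.0], [235.0, 200.0], [106.0, 200.0], [171.0, 139.0], [171.0, 240.0]]
[[156. 231.]
 [155.  95.]]
```

The left panel shows the gauge upright in the grip, with no visible tilt, its tip in sleeve 1. The right panel agrees. Continuing the play test along x, the stiff direction.

```bash
f(){ sed -n '2p;4p'|tr '\n' ' ';echo; }
python3 -m jog '[{"linear":[0,0.025,0],"roll":0},{"linear":[0,0,0],"roll":0}]'|f
python3 -m jog '[{"linear":[0,0.025,0],"roll":0},{"linear":[0,0,0],"roll":0}]'|f
python3 -m jog '[{"linear":[0,-0.1,0],"roll":0},{"linear":[0,-0.1,0],"roll":0},{"linear":[0,0,0],"roll":0}]'|f
python3 -m jog '[{"linear":[0,-0.025,0],"roll":0},{"linear":[0,0,0],"roll":0}]'|f
python3 -m jog '[{"linear":[0,-0.025,0],"roll":0},{"linear":[0,0,0],"roll":0}]'|f
```

```text
position: [0.5699, -0.2222, 0.0938] ft_force: [-1.1, 0.5, -2.3] 
position: [0.5708, -0.2221, 0.0937] ft_force: [-2.4, 1.0, -0.9] 
position: [0.5623, -0.2222, 0.0938] ft_force: [0.6, 0.3, -1.4] 
position: [0.5618, -0.2223, 0.0939] ft_force: [0.8, -0.5, -1.8] 
position: [0.5609, -0.2222, 0.0939] ft_force: [1.0, -0.9, -0.9]
```

```bash
f(){ sed -n '1,2p;4p'|tr '\n' ' ';echo; }
python3 -m jog '[{"linear":[0,0.123,0],"roll":0},{"linear":[0.08,0,0],"roll":0},{"linear":[0,0,0],"roll":0}]'|f
python3 -m jog '[{"linear":[0.025,0,0],"roll":0},{"linear":[0,0,0],"roll":0}]'|f
python3 -m jog '[{"linear":[0.025,0,0],"roll":0},{"linear":[0,0,0],"roll":0}]'|f
python3 -m jog '[{"linear":[0.025,0,0],"roll":0},{"linear":[0,0,0],"roll":0}]'|f
python3 -m jog '[{"linear":[0.025,0,0],"roll":0},{"linear":[0,0,0],"roll":0}]'|f
```

```text
time_s: 19.02 position: [0.5659, -0.2186, 0.0936] ft_force: [-0.1, -1.0, -1.4] 
time_s: 19.18 position: [0.5657, -0.2177, 0.0937] ft_force: [0.3, 1.0, -1.1] 
time_s: 19.35 position: [0.5657, -0.2169, 0.0937] ft_force: [0.3, -1.5, -0.9] 
time_s: 19.52 position: [0.5657, -0.2159, 0.0938] ft_force: [-0.6, -1.3, -1.0] 
time_s: 19.68 position: [0.5658, -0.2151, 0.0939] ft_force: [-0.3, -1.7, -0.4]
```

```bash
f(){ sed -n '1,2p;4p'|tr '\n' ' ';echo; }
python3 -m jog '[{"linear":[-0.09,0,-0.05],"roll":0},{"linear":[-0.085,0,-0.1],"roll":0},{"linear":[0,0,-0.15],"roll":0},{"linear":[0,0,0],"roll":0},{"linear":[0,0,0.13],"roll":0},{"linear":[0,0,0],"roll":0}]'|f
python3 -m jog '[{"linear":[0,0,0.1],"roll":0},{"linear":[0,0,0.1],"roll":0},{"linear":[0,0,0.04],"roll":0},{"linear":[0,0,0],"roll":0},{"linear":[0,0,0],"roll":0}]'|f
python3 -m jog '[{"linear":[0,0,0.03],"roll":0},{"linear":[0,0,0],"roll":0},{"linear":[0,0,0],"roll":0}]'|f
```

```text
time_s: 20.18 position: [0.5653, -0.2217, 0.0996] ft_force: [0.3, 1.0, -2.0] 
time_s: 20.6 position: [0.5656, -0.2217, 0.0905] ft_force: [-0.2, 0.4, -1.5] 
time_s: 20.85 position: [0.5657, -0.2219, 0.0896] ft_force: [-1.1, -0.0, -2.2]
```

```bash
f(){ sed -n '1,2p;4p'|tr '\n' ' ';echo; }
python3 -m jog '[{"linear":[0,0,0.025],"roll":0},{"linear":[0,0,0],"roll":0},{"linear":[0,0,0],"roll":0}]'|f
python3 -m jog '[{"linear":[0,0,0.02],"roll":0},{"linear":[0,0,0],"roll":0}]'|f
python3 -m jog '[{"linear":[-0.025,0,0],"roll":0},{"linear":[0,0,0],"roll":0}]'|f
python3 -m jog '[{"linear":[0,0.025,0],"roll":0},{"linear":[0,0,0],"roll":0}]'|f
python3 -m jog '[{"linear":[0.025,0,0],"roll":0},{"linear":[0,0,0],"roll":0}]'|f
python3 -m jog '[{"linear":[0.025,0,0],"roll":0},{"linear":[0,0,0],"roll":0}]'|f
python3 -m jog '[{"linear":[0,-0.025,0],"roll":0},{"linear":[0,0,0],"roll":0}]'|f
python3 -m jog '[{"linear":[0,-0.025,0],"roll":0},{"linear":[0,0,0],"roll":0}]'|f
python3 -m jog '[{"linear":[-0.025,0,0],"roll":0},{"linear":[0,0,0],"roll":0}]'|f
python3 -m jog '[{"linear":[-0.025,0,0],"roll":0},{"linear":[0,0,0],"roll":0}]'|f
```

```text
time_s: 21.1 position: [0.5658, -0.2219, 0.089] ft_force: [-0.6, 1.3, -0.1] 
time_s: 21.27 position: [0.5658, -0.222, 0.0882] ft_force: [-1.8, 2.2, 4.2] 
time_s: 21.43 position: [0.5659, -0.2228, 0.0882] ft_force: [-0.6, 2.9, 4.8] 
time_s: 21.6 position: [0.5665, -0.2228, 0.088] ft_force: [-2.4, 2.9, 6.0] 
time_s: 21.77 position: [0.5665, -0.2221, 0.0881] ft_force: [-3.5, 0.8, 4.5] 
time_s: 21.93 position: [0.5665, -0.2215, 0.0881] ft_force: [-3.2, -0.7, 5.2] 
time_s: 22.1 position: [0.566, -0.2215, 0.0882] ft_force: [-0.8, -0.3, 4.1] 
time_s: 22.27 position: [0.5655, -0.2215, 0.0883] ft_force: [1.4, -0.9, 3.7] 
time_s: 22.43 position: [0.5654, -0.2219, 0.0881] ft_force: [2.8, 0.1, 4.5] 
time_s: 22.6 position: [0.5651, -0.2226, 0.0881] ft_force: [3.0, 2.3, 5.4]
```

Sleeve 1 takes GO and the shoulder stops firmly at 14 mm everywhere I pressed, so it's a candidate for the right one. Next is sleeve 2.

```bash
f(){ sed -n '1,2p;4p'|tr '\n' ' ';echo; }
python3 -m jog '[{"linear":[0.01,0.01,-0.15],"roll":0},{"linear":[0,0,-0.25],"roll":0},{"linear":[0,0,-0.25],"roll":0},{"linear":[-0.5,0.01,0],"roll":0},{"linear":[-0.8,0,0],"roll":0},{"linear":[-0.5,0,0],"roll":0},{"linear":[-0.08,0,0.1],"roll":0},{"linear":[0,0,0.1],"roll":0},{"linear":[0,0,0],"roll":0},{"linear":[0,0,0],"roll":0}]'|f
python3 -m jog '[{"linear":[0,0,0.08],"roll":0},{"linear":[0,0,0.04],"roll":0},{"linear":[0,0,0],"roll":0},{"linear":[0,0,0],"roll":0}]'|f
python3 -m jog '[{"linear":[0,0,0.02],"roll":0},{"linear":[0,0,0],"roll":0},{"linear":[0,0,0],"roll":0}]'|f
```

```text
time_s: 23.43 position: [0.5654, -0.2966, 0.1058] ft_force: [-0.5, 0.7, -0.8] 
time_s: 23.77 position: [0.5656, -0.2974, 0.1011] ft_force: [0.8, -0.8, -0.9] 
time_s: 24.02 position: [0.5656, -0.2978, 0.1003] ft_force: [0.2, 0.5, -1.3]
```

```bash
f(){ sed -n '1,2p;4p'|tr '\n' ' ';echo; }
python3 -m jog '[{"linear":[0.01,0,0.03],"roll":0},{"linear":[0,0,0],"roll":0},{"linear":[0,0,0],"roll":0}]'|f
python3 -m jog '[{"linear":[0,0,0.02],"roll":0},{"linear":[0,0,0],"roll":0},{"linear":[0,0,0],"roll":0}]'|f
python3 -m jog '[{"linear":[0,0,0.02],"roll":0},{"linear":[0,0,0],"roll":0},{"linear":[0,0,0],"roll":0}]'|f
```

```text
time_s: 24.27 position: [0.5657, -0.2975, 0.0993] ft_force: [0.4, -0.4, -1.4] 
time_s: 24.52 position: [0.5657, -0.2975, 0.0987] ft_force: [-0.3, -0.4, 2.1] 
time_s: 24.77 position: [0.5657, -0.2975, 0.098] ft_force: [-0.3, -0.4, 4.3]
```

Contact at the tight depth. Searching around it.

```bash
f(){ sed -n '2p;4p'|tr '\n' ' ';echo; }
python3 -m jog '[{"linear":[0.03,0,0],"roll":0},{"linear":[0,0,0],"roll":0}]'|f
python3 -m jog '[{"linear":[0,0.03,0],"roll":0},{"linear":[0,0,0],"roll":0}]'|f
python3 -m jog '[{"linear":[-0.03,0,0],"roll":0},{"linear":[0,0,0],"roll":0}]'|f
python3 -m jog '[{"linear":[-0.03,0,0],"roll":0},{"linear":[0,0,0],"roll":0}]'|f
python3 -m jog '[{"linear":[0,-0.03,0],"roll":0},{"linear":[0,0,0],"roll":0}]'|f
python3 -m jog '[{"linear":[0,-0.03,0],"roll":0},{"linear":[0,0,0],"roll":0}]'|f
python3 -m jog '[{"linear":[0.03,0,0],"roll":0},{"linear":[0,0,0],"roll":0}]'|f
python3 -m jog '[{"linear":[0.03,0,0],"roll":0},{"linear":[0,0,0],"roll":0}]'|f
python3 -m jog '[{"linear":[0.03,0,0],"roll":0},{"linear":[0,0,0],"roll":0}]'|f
python3 -m jog '[{"linear":[0,0.03,0],"roll":0},{"linear":[0,0,0],"roll":0}]'|f
python3 -m jog '[{"linear":[0,0.03,0],"roll":0},{"linear":[0,0,0],"roll":0}]'|f
```

```text
position: [0.5658, -0.2968, 0.0981] ft_force: [-0.5, -2.9, 4.0] 
position: [0.5666, -0.2967, 0.098] ft_force: [-2.4, -2.6, 5.5] 
position: [0.5664, -0.2976, 0.0978] ft_force: [-1.8, 0.2, 6.8] 
position: [0.5665, -0.2984, 0.0978] ft_force: [-2.6, 1.2, 7.2] 
position: [0.5657, -0.2982, 0.0979] ft_force: [1.0, 0.6, 5.5] 
position: [0.565, -0.2983, 0.098] ft_force: [2.9, 0.6, 5.8] 
position: [0.5651, -0.2974, 0.0981] ft_force: [3.1, -0.5, 4.9] 
position: [0.565, -0.2967, 0.0981] ft_force: [1.2, -2.3, 5.7] 
position: [0.5648, -0.2957, 0.0981] ft_force: [0.7, -2.8, 5.6] 
position: [0.5656, -0.2958, 0.0979] ft_force: [-1.4, -2.8, 5.6] 
position: [0.5663, -0.2958, 0.0979] ft_force: [-3.0, -2.7, 7.0]
```

```bash
f(){ sed -n '1,2p;4p'|tr '\n' ' ';echo; }
python3 -m jog '[{"linear":[0,-0.03,-0.15],"roll":0},{"linear":[0,0,-0.25],"roll":0},{"linear":[-0.5,0,0],"roll":0},{"linear":[-0.8,0,0],"roll":0},{"linear":[-0.5,0,0],"roll":0},{"linear":[-0.13,0,0.1],"roll":0},{"linear":[0,0,0.1],"roll":0},{"linear":[0,0,0.1],"roll":0},{"linear":[0,0,0],"roll":0},{"linear":[0,0,0],"roll":0}]'|f
python3 -m jog '[{"linear":[0,0,0.03],"roll":0},{"linear":[0,0,0.03],"roll":0},{"linear":[0,0,0],"roll":0},{"linear":[0,0,0],"roll":0}]'|f
```

```text
time_s: 27.43 position: [0.5657, -0.3708, 0.1012] ft_force: [0.7, 0.3, -1.5] 
time_s: 27.77 position: [0.5657, -0.372, 0.0992] ft_force: [0.7, -0.3, -1.1]
```

```bash
f(){ sed -n '1,2p;4p'|tr '\n' ' ';echo; }
python3 -m jog '[{"linear":[0,0,0.03],"roll":0},{"linear":[0,0,0],"roll":0},{"linear":[0,0,0],"roll":0}]'|f
python3 -m jog '[{"linear":[0,0,0.03],"roll":0},{"linear":[0,0,0],"roll":0},{"linear":[0,0,0],"roll":0}]'|f
```

```text
time_s: 28.02 position: [0.5655, -0.3722, 0.0979] ft_force: [0.4, -0.1, -1.5] 
time_s: 28.27 position: [0.5655, -0.3722, 0.0966] ft_force: [0.6, -0.3, -1.4]
```

Entered freely. Going on down.

```bash
f(){ sed -n '1,2p;4p'|tr '\n' ' ';echo; }
python3 -m jog '[{"linear":[0,0,0.05],"roll":0},{"linear":[0,0,0.05],"roll":0},{"linear":[0,0,0.05],"roll":0},{"linear":[0,0,0],"roll":0},{"linear":[0,0,0],"roll":0}]'|f
python3 -m jog '[{"linear":[0,0,0.025],"roll":0},{"linear":[0,0,0],"roll":0},{"linear":[0,0,0],"roll":0}]'|f
python3 -m jog '[{"linear":[0,0,0.025],"roll":0},{"linear":[0,0,0],"roll":0},{"linear":[0,0,0],"roll":0}]'|f
```

```text
time_s: 28.68 position: [0.5655, -0.372, 0.0904] ft_force: [0.2, 1.3, -1.5] 
time_s: 28.93 position: [0.5656, -0.3721, 0.0897] ft_force: [-0.1, 0.0, -1.9] 
time_s: 29.18 position: [0.5657, -0.3722, 0.089] ft_force: [-0.6, 1.0, -0.3]
```

```bash
f(){ sed -n '1,2p;4p'|tr '\n' ' ';echo; }
python3 -m jog '[{"linear":[0,0,0.02],"roll":0},{"linear":[0,0,0],"roll":0},{"linear":[0,0,0],"roll":0}]'|f
python3 -m jog '[{"linear":[0.025,0,0],"roll":0},{"linear":[0,0,0],"roll":0}]'|f
python3 -m jog '[{"linear":[0,0.025,0],"roll":0},{"linear":[0,0,0],"roll":0}]'|f
python3 -m jog '[{"linear":[-0.025,0,0],"roll":0},{"linear":[0,0,0],"roll":0}]'|f
python3 -m jog '[{"linear":[-0.025,0,0],"roll":0},{"linear":[0,0,0],"roll":0}]'|f
python3 -m jog '[{"linear":[0,-0.025,0],"roll":0},{"linear":[0,0,0],"roll":0}]'|f
python3 -m jog '[{"linear":[0,-0.025,0],"roll":0},{"linear":[0,0,0],"roll":0}]'|f
python3 -m jog '[{"linear":[0.025,0,0],"roll":0},{"linear":[0,0,0],"roll":0}]'|f
python3 -m jog '[{"linear":[0.025,0,0],"roll":0},{"linear":[0,0,0],"roll":0}]'|f
```

```text
time_s: 29.43 position: [0.5657, -0.3723, 0.0883] ft_force: [-1.0, 0.7, 2.9] 
time_s: 29.6 position: [0.5657, -0.3717, 0.0883] ft_force: [-0.7, -2.4, 2.8] 
time_s: 29.77 position: [0.5665, -0.3716, 0.0882] ft_force: [-3.0, -2.2, 3.8] 
time_s: 29.93 position: [0.5665, -0.3721, 0.088] ft_force: [-1.6, 0.2, 4.4] 
time_s: 30.1 position: [0.5666, -0.3731, 0.088] ft_force: [-1.5, 0.6, 4.5] 
time_s: 30.27 position: [0.5657, -0.373, 0.088] ft_force: [-0.1, 0.8, 3.7] 
time_s: 30.43 position: [0.5649, -0.3732, 0.088] ft_force: [1.9, 0.9, 3.7] 
time_s: 30.6 position: [0.565, -0.3722, 0.0881] ft_force: [0.9, -0.3, 3.3] 
time_s: 30.77 position: [0.5648, -0.3715, 0.0882] ft_force: [2.3, -1.9, 4.2]
```

```bash
f(){ sed -n '2p;4p'|tr '\n' ' ';echo; }
python3 -m jog '[{"linear":[-0.05,0.02,0],"roll":0},{"linear":[-0.025,0,0],"roll":0},{"linear":[0,0,0],"roll":0}]'|f
python3 -m jog '[{"linear":[0,0.03,0],"roll":0},{"linear":[0,0,0],"roll":0}]'|f
python3 -m jog '[{"linear":[-0.025,0,0],"roll":0},{"linear":[0,0,0],"roll":0}]'|f
python3 -m jog '[{"linear":[0,-0.03,0],"roll":0},{"linear":[0,0,0],"roll":0}]'|f
python3 -m jog '[{"linear":[0,-0.03,0],"roll":0},{"linear":[0,0,0],"roll":0}]'|f
```

```text
position: [0.5652, -0.3742, 0.0878] ft_force: [1.2, 1.1, 5.3] 
position: [0.5664, -0.3741, 0.0878] ft_force: [-0.8, 1.1, 4.7] 
position: [0.5664, -0.3753, 0.0879] ft_force: [-0.7, 1.1, 4.1] 
position: [0.5653, -0.3752, 0.0879] ft_force: [0.7, 0.9, 5.1] 
position: [0.5642, -0.3752, 0.088] ft_force: [0.2, 0.5, 4.1]
```

```bash
f(){ sed -n '2p;4p'|tr '\n' ' ';echo; }
python3 -m jog '[{"linear":[-0.025,0.01,0],"roll":0},{"linear":[0,0,0],"roll":0}]'|f
python3 -m jog '[{"linear":[0,0.03,0],"roll":0},{"linear":[0,0,0],"roll":0}]'|f
python3 -m jog '[{"linear":[0,0.03,0],"roll":0},{"linear":[0,0,0],"roll":0}]'|f
python3 -m jog '[{"linear":[-0.025,0,0],"roll":0},{"linear":[0,0,0],"roll":0}]'|f
python3 -m jog '[{"linear":[0,-0.03,0],"roll":0},{"linear":[0,0,0],"roll":0}]'|f
python3 -m jog '[{"linear":[0,-0.03,0],"roll":0},{"linear":[0,0,0],"roll":0}]'|f
```

```text
position: [0.5646, -0.3764, 0.0879] ft_force: [-0.2, -0.5, 3.0] 
position: [0.5657, -0.376, 0.0874] ft_force: [-0.9, 0.8, -1.1] 
position: [0.5668, -0.3758, 0.087] ft_force: [-0.7, 0.4, -1.3] 
position: [0.5668, -0.3771, 0.0873] ft_force: [-0.6, 1.3, -1.6] 
position: [0.5656, -0.377, 0.0877] ft_force: [-0.5, 0.9, -1.8] 
position: [0.5645, -0.3771, 0.088] ft_force: [0.9, 1.3, -1.4]
```

Force vanished, so NO-GO is entering sleeve 3. Letting it down to its stop.

```bash
f(){ sed -n '1,2p;4p'|tr '\n' ' ';echo; }
python3 -m jog '[{"linear":[0.01,0.03,0.05],"roll":0},{"linear":[0,0,0.05],"roll":0},{"linear":[0,0,0.05],"roll":0},{"linear":[0,0,0.03],"roll":0},{"linear":[0,0,0],"roll":0},{"linear":[0,0,0],"roll":0}]'|f
python3 -m jog '[{"linear":[0,0,0.03],"roll":0},{"linear":[0,0,0],"roll":0},{"linear":[0,0,0],"roll":0}]'|f
python3 -m jog '[{"linear":[0,0,0.02],"roll":0},{"linear":[0,0,0],"roll":0},{"linear":[0,0,0],"roll":0}]'|f
```

```text
time_s: 33.18 position: [0.5661, -0.3764, 0.0812] ft_force: [-0.3, 4.5, 4.9] 
time_s: 33.43 position: [0.5662, -0.3763, 0.0804] ft_force: [0.2, 5.6, 7.2] 
time_s: 33.68 position: [0.5663, -0.3763, 0.0799] ft_force: [-0.5, 5.6, 9.5]
```

```bash
f(){ sed -n '1,2p;4p'|tr '\n' ' ';echo; }
python3 -m jog '[{"linear":[0.03,0,-0.01],"roll":0},{"linear":[0,0,0],"roll":0}]'|f
python3 -m jog '[{"linear":[0.03,0,0.01],"roll":0},{"linear":[0,0,0.01],"roll":0},{"linear":[0,0,0],"roll":0}]'|f
python3 - <<'E'
from h import *
for n in("wrist","scene"):
    im=optics.get_image(n); cv2.imwrite(f"pics/{n}4.png",im[:,:,::-1])
im=cv2.imread("pics/wrist4.png")[200:440,230:430];im2=cv2.imread("pics/scene4.png")[230:350,400:500]
cv2.imwrite("pics/pair4.png",cv2.convertScaleAbs(np.hstack([cv2.resize(im,(400,480)),cv2.resize(im2,(400,480),interpolation=cv2.INTER_CUBIC)]),alpha=1.6))
E
```

```text
time_s: 33.85 position: [0.5662, -0.3752, 0.0801] ft_force: [0.0, 4.3, 5.4] 
time_s: 34.1 position: [0.5662, -0.374, 0.0791] ft_force: [0.8, 4.5, 7.1]
```

View pics/pair4.png

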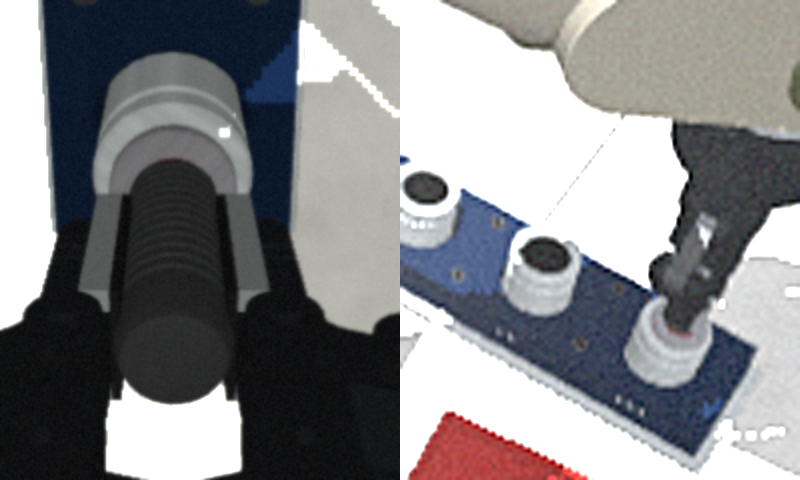

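Both panels show the collar sitting flat on sleeve 3, so NO-GO is in and it's the loose one. Sleeve 1 took GO and stopped at the shoulder, so it's the right one, and sleeve 2 is tight. Returning the gauge to sleeve 1.

```bash
f(){ sed -n '1,2p;4p'|tr '\n' ' ';echo; }
python3 -m jog '[{"linear":[0,0,-0.1],"roll":0},{"linear":[0,0,-0.2],"roll":0},{"linear":[0,0,-0.25],"roll":0},{"linear":[0,0,-0.25],"roll":0},{"linear":[0,0,0],"roll":0},{"linear":[0.6,0,0],"roll":0},{"linear":[0.9,0,0],"roll":0},{"linear":[0.9,0,0],"roll":0},{"linear":[0.8,0,0],"roll":0},{"linear":[0.4,0,0],"roll":0},{"linear":[0.18,0,0.1],"roll":0},{"linear":[0,0,0.1],"roll":0}]'|f
python3 -m jog '[{"linear":[0,0,0.05],"roll":0},{"linear":[0,0,0.05],"roll":0},{"linear":[0,0,0],"roll":0},{"linear":[0,0,0],"roll":0}]'|f
```

```text
time_s: 35.2 position: [0.5661, -0.2226, 0.1025] ft_force: [-0.3, -0.8, -0.8] 
time_s: 35.53 position: [0.5659, -0.2244, 0.0985] ft_force: [-0.0, -0.9, 3.2]
```

```bash
f(){ sed -n '1,2p;4p'|tr '\n' ' ';echo; }
python3 -m jog '[{"linear":[0.03,0,0],"roll":0},{"linear":[0,0,0],"roll":0}]'|f
python3 -m jog '[{"linear":[0.03,0,0],"roll":0},{"linear":[0,0,0],"roll":0}]'|f
python3 -m jog '[{"linear":[0.03,0,0],"roll":0},{"linear":[0,0,0],"roll":0}]'|f
```

```text
time_s: 35.7 position: [0.5658, -0.2224, 0.0984] ft_force: [-0.3, 1.0, -1.3] 
time_s: 35.87 position: [0.5655, -0.2205, 0.0979] ft_force: [-0.4, 0.5, -1.7] 
time_s: 36.03 position: [0.5656, -0.2193, 0.0981] ft_force: [0.2, 0.4, -1.0]
```

```bash
f(){ sed -n '1,2p;4,5p'|tr '\n' ' ';echo; }
python3 -m jog '[{"linear":[-0.05,0,0.03],"roll":0},{"linear":[0,0,0.07],"roll":0},{"linear":[0,0,0.07],"roll":0},{"linear":[0,0,0.03],"roll":0},{"linear":[0,0,0],"roll":0},{"linear":[0,0,0],"roll":0}]'|f
python3 -m jog '[{"linear":[0,0,0.03],"roll":0},{"linear":[0,0,0],"roll":0},{"linear":[0,0,0],"roll":0}]'|f
```

```text
time_s: 36.53 position: [0.5657, -0.2216, 0.0902] ft_force: [-0.8, 0.0, -1.3] grip_width: 0.0177 
time_s: 36.78 position: [0.5658, -0.2216, 0.0893] ft_force: [-1.0, 0.1, -0.5] grip_width: 0.0174
```

```bash
f(){ sed -n '1,2p;4,5p'|tr '\n' ' ';echo; }
python3 -m jog '[{"linear":[0,0,0.015],"roll":0},{"linear":[0,0,0],"roll":0}]'|f
python3 -m jog '[{"linear":[0,0,0],"roll":0},{"linear":[0,0,0],"roll":0},{"linear":[0,0,0],"roll":0},{"linear":[0,0,0],"roll":0},{"linear":[0,0,0],"roll":0},{"linear":[0,0,-0.1],"roll":0},{"linear":[0,0,-0.3],"roll":0},{"linear":[0,0,-0.6],"roll":0},{"linear":[0,0,-0.6],"roll":0},{"linear":[0,0,0],"roll":0}]' 0.5 60|f
python3 - <<'E'
from h import *
for n in("wrist","scene"):
    im=optics.get_image(n); cv2.imwrite(f"pics/{n}5.png",im[:,:,::-1])
im=cv2.imread("pics/wrist5.png");im2=cv2.imread("pics/scene5.png")[220:370,370:495]
cv2.imwrite("pics/pair5.png",cv2.convertScaleAbs(np.hstack([cv2.resize(im,(400,300))[:,:],cv2.resize(im2,(400,480),interpolation=cv2.INTER_CUBIC)[:300]]),alpha=1.4))
E
```

```text
time_s: 36.95 position: [0.5658, -0.2215, 0.0887] ft_force: [-0.4, 0.6, 1.1] grip_width: 0.0174 
time_s: 37.78 position: [0.5674, -0.2225, 0.1576] ft_force: [1.1, -0.2, 0.5] grip_width: 0.0642
```

View pics/pair5.png

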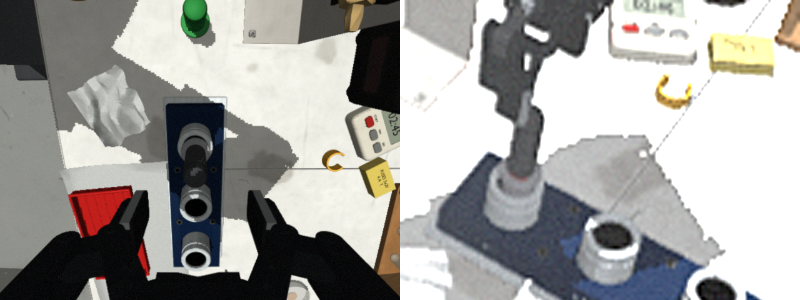

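The left panel shows the gauge standing upright in sleeve 1 with the hand clear. I'll check its depth numerically.

Run:
```python
from h import *
c=cal("wrist"); g=cv2.imread("pics/wrist5.png")
for y in (-.2185,-.2225):
 for tz in (.034,.044):
  P=lambda z,r,sx=0:[.565+sx,y+r,tz+z]
  pts=proj(c,[P(.088,-.01),P(.088,.01),P(.028,.015),P(.028,0,.015),P(.028,0,-.015),P(.088,0,.01),P(.088,0,-.01)])
  print(y,tz,pts.round(0).tolist(),[p.round().tolist() for p in proj(c,[[.565,y+.019,.058],[.565,y+.013,.058],[.565,y-.075-.013,.058],[.565,y-.075+.013,.058]])])
col=int(195/.625)
for cc in(306,312,318): print(cc,[(r,int(g[r,cc].mean())) for r in range(184,350,3)])
s=cv2.imread("pics/scene5.png");sc=cal("scene")
for tz in(.034,.044): print(proj(sc,[[.5645,-.2205,tz+z] for z in(.024,.028,.088)]).round(1).tolist(),proj(sc,[[.5645,-.2205,.058]]).round(1).tolist())
```

```text
-0.2185 0.034 [[313.0, 298.0], [313.0, 262.0], [314.0, 219.0], [337.0, 241.0], [291.0, 241.0], [334.0, 280.0], [293.0, 280.0]] [[314.0, 211.0], [314.0, 220.0], [314.0, 354.0], [314.0, 323.0]]
-0.2185 0.044 [[313.0, 308.0], [313.0, 270.0], [314.0, 223.0], [338.0, 247.0], [290.0, 247.0], [334.0, 289.0], [292.0, 289.0]] [[314.0, 211.0], [314.0, 220.0], [314.0, 354.0], [314.0, 323.0]]
-0.2225 0.034 [[313.0, 306.0], [313.0, 269.0], [314.0, 225.0], [337.0, 247.0], [291.0, 247.0], [333.0, 288.0], [293.0, 288.0]] [[314.0, 217.0], [314.0, 226.0], [314.0, 358.0], [314.0, 327.0]]
-0.2225 0.044 [[313.0, 315.0], [313.0, 278.0], [314.0, 230.0], [338.0, 253.0], [290.0, 253.0], [334.0, 297.0], [292.0, 297.0]] [[314.0, 217.0], [314.0, 226.0], [314.0, 358.0], [314.0, 327.0]]
306 [(184, 11), (187, 10), (190, 11), (193, 14), (196, 12), (199, 53), (202, 53), (205, 65), (208, 59), (211, 71), (214, 74), (217, 36), (220, 16), (223, 50), (226, 51), (229, 50), (232, 37), (235, 17), (238, 16), (241, 16), (244, 14), (247, 16), (250, 13), (253, 14), (256, 14), (259, 15), (262, 18), (265, 17), (268, 14), (271, 21
[... 942 characters left out ...]
 11), (196, 10), (199, 50), (202, 49), (205, 63), (208, 56), (211, 76), (214, 75), (217, 38), (220, 18), (223, 52), (226, 52), (229, 51), (232, 32), (235, 16), (238, 16), (241, 17), (244, 11), (247, 18), (250, 18), (253, 16), (256, 24), (259, 17), (262, 18), (265, 17), (268, 28), (271, 46), (274, 20), (277, 19), (280, 20), (283, 18), (286, 15), (289, 16), (292, 17), (295, 19), (298, 21), (301, 51), (304, 95), (307, 60), (310, 58), (313, 84), (316, 75), (319, 0), (322, 2), (325, 0), (328, 0), (331, 2), (334, 2), (337, 0), (340, 1), (343, 3), (346, 44), (349, 66)]
[[405.7, 276.4], [405.9, 275.3], [409.2, 257.9]] [[405.7, 276.4]]
[[406.2, 273.6], [406.5, 272.5], [409.8, 254.9]] [[405.7, 276.4]]
```

Run:
```python
from h import *
sc=cal("scene"); w=cal("wrist")
for n,P in(("scene5",[.5645,-.2205]),("scene4",[.5645,-.3715]),("scene3",[.5685,-.2205])):
    im=cv2.imread(f"pics/{n}.png").astype(int); 
    q=proj(sc,[[*P,.058]])[0]; x0,y0=int(q[0]),int(q[1])
    sub=im[y0-25:y0+20,x0-14:x0+16]; red=sub[:,:,2]-(sub[:,:,0]+sub[:,:,1])/2
    ys,xs=np.where(red>18); print(n,q.round(1),"red",[(x+x0-14,y+y0-25) for x,y in zip(xs,ys)][:40])
    print([ (t,proj(sc,[[*P,t+.028]])[0].round(1).tolist()) for t in(.034,.044,.048)])
    print([int(v) for v in im[y0-20:y0+20,x0].mean(1)])
```

```text
scene5 [405.7 276.4] red []
[(0.034, [405.9, 275.3]), (0.044, [406.5, 272.5]), (0.048, [406.7, 271.3])]
[46, 48, 98, 141, 129, 106, 94, 88, 50, 52, 46, 53, 55, 58, 68, 62, 61, 64, 63, 90, 103, 107, 103, 99, 97, 106, 127, 136, 121, 127, 132, 124, 119, 123, 125, 115, 59, 51, 52, 54]
scene4 [467.9 310.9] red [(np.int64(467), np.int64(312)), (np.int64(470), np.int64(313)), (np.int64(471), np.int64(313))]
[(0.034, [468.3, 309.9]), (0.044, [469.3, 307.2]), (0.048, [469.8, 306.1])]
[94, 212, 222, 46, 46, 37, 55, 72, 71, 65, 58, 52, 52, 41, 29, 30, 30, 43, 38, 37, 42, 45, 64, 89, 101, 95, 103, 124, 132, 124, 118, 121, 118, 117, 118, 128, 95, 35, 44, 41]
scene3 [406.7 275.2] red []
[(0.034, [406.9, 274.1]), (0.044, [407.4, 271.3]), (0.048, [407.6, 270.2])]
[53, 54, 58, 57, 52, 54, 52, 51, 56, 51, 52, 53, 53, 54, 45, 49, 59, 66, 90, 106, 108, 107, 92, 96, 95, 95, 116, 133, 123, 125, 130, 125, 118, 121, 124, 124, 112, 54, 46, 52]
```

The dark-to-collar edge in the scene image puts the tip at z≈0.044, so the gauge is home on its shoulder in sleeve 1. Next, grip sleeve 2.

```bash
f(){ sed -n '1,2p;4,6p'|tr '\n' ' ';echo; }
python3 -m jog '[{"linear":[-0.5,-0.06,0],"roll":0},{"linear":[-0.8,0,0],"roll":0},{"linear":[-0.45,0,0],"roll":0},{"linear":[-0.08,0,0],"roll":0},{"linear":[0,0,0.6],"roll":0},{"linear":[0,0,0.8],"roll":0},{"linear":[0,0,0.8],"roll":0},{"linear":[0,0,0.5],"roll":0},{"linear":[0,0,0.25],"roll":0},{"linear":[0,0,0.05],"roll":0},{"linear":[0,0,0],"roll":0}]'|f
python3 -m jog '[{"linear":[0,0,0.05],"roll":0},{"linear":[0,0,0],"roll":0},{"linear":[0,0,0],"roll":0}]'|f
```

```text
time_s: 38.8 position: [0.5635, -0.2945, 0.0325] ft_force: [-0.0, -0.6, -0.2] grip_width: 0.0637 gripper_force: 0.0 
time_s: 39.05 position: [0.5637, -0.295, 0.0316] ft_force: [-0.2, -0.1, -0.2] grip_width: 0.0643 gripper_force: 0.0
```

```bash
f(){ sed -n '1,2p;4,6p'|tr '\n' ' ';echo; }
python3 -m jog '[{"linear":[0,0,-0.05],"roll":0},{"linear":[0,0,0],"roll":0},{"linear":[0,0,0],"roll":0},{"linear":[0,0,0],"roll":0},{"linear":[0,0,0],"roll":0},{"linear":[0,0,0],"roll":0}]' -1 50|f
python3 -m jog '[{"linear":[0,0,-0.1],"roll":0},{"linear":[0,0,-0.3],"roll":0},{"linear":[0,0,-0.5],"roll":0},{"linear":[0,0,-0.3],"roll":0},{"linear":[0,0,0],"roll":0}]'|f
```

```text
time_s: 39.55 position: [0.5637, -0.295, 0.033] ft_force: [-0.0, 0.2, 4.1] grip_width: 0.0362 gripper_force: 50.9 
time_s: 39.97 position: [0.5639, -0.2952, 0.0829] ft_force: [0.9, -0.7, -0.7] grip_width: 0.0362 gripper_force: 52.0
```

```bash
f(){ sed -n '1,2p;4,6p'|tr '\n' ' ';echo; }
python3 -m jog '[{"linear":[-0.4,-0.4,0],"roll":0},{"linear":[-0.6,-0.6,0],"roll":0},{"linear":[-0.6,-0.65,0],"roll":0},{"linear":[-0.6,-0.65,0],"roll":0},{"linear":[-0.45,-0.47,0],"roll":0},{"linear":[-0.18,-0.2,0],"roll":0},{"linear":[0,0,0.3],"roll":0},{"linear":[0,0,0.5],"roll":0},{"linear":[0,0,0.4],"roll":0},{"linear":[0,0,0.15],"roll":0},{"linear":[0,0,0],"roll":0},{"linear":[0,0,0],"roll":0}]'|f
```

```text
time_s: 40.97 position: [0.4447, -0.4074, 0.0262] ft_force: [-0.2, 0.3, -1.6] grip_width: 0.0361 gripper_force: 51.9
```

Good. Setting it down gently.

```bash
f(){ sed -n '1,2p;4,6p'|tr '\n' ' ';echo; }
python3 -m jog '[{"linear":[-0.02,0,0.025],"roll":0},{"linear":[0,0,0.01],"roll":0},{"linear":[0,0,0],"roll":0},{"linear":[0,0,0],"roll":0}]'|f
python3 -m jog '[{"linear":[0,0,0.015],"roll":0},{"linear":[0,0,0],"roll":0},{"linear":[0,0,0],"roll":0}]'|f
```

```text
time_s: 41.3 position: [0.4447, -0.4088, 0.0251] ft_force: [0.3, 0.4, -1.4] grip_width: 0.0367 gripper_force: 51.9 
time_s: 41.55 position: [0.4447, -0.4089, 0.0247] ft_force: [0.2, 0.9, 0.5] grip_width: 0.0364 gripper_force: 52.1
```

```bash
f(){ sed -n '1,2p;4,6p'|tr '\n' ' ';echo; }
python3 -m jog '[{"linear":[0,0,0.005],"roll":0},{"linear":[0,0,0],"roll":0},{"linear":[0,0,0],"roll":0},{"linear":[0,0,0],"roll":0},{"linear":[0,0,0],"roll":0},{"linear":[0,0,-0.2],"roll":0},{"linear":[0,0,-0.6],"roll":0},{"linear":[0,0,-0.8],"roll":0},{"linear":[0,0,-0.4],"roll":0},{"linear":[0,0,0],"roll":0}]' 0.5|f
python3 -m jog '[{"linear":[0.1,0.5,0],"roll":0},{"linear":[0.2,0.7,0],"roll":0},{"linear":[0.2,0.8,0],"roll":0},{"linear":[0.2,0.6,0],"roll":0},{"linear":[0.2,0.35,0],"roll":0},{"linear":[0.05,0.05,0],"roll":0},{"linear":[0,0,0],"roll":0},{"linear":[0,0,0],"roll":0}]'|f
```

```text
time_s: 42.38 position: [0.4457, -0.4102, 0.1089] ft_force: [0.1, -0.0, 0.8] grip_width: 0.064 gripper_force: 0.0 
time_s: 43.05 position: [0.5636, -0.371, 0.1041] ft_force: [0.0, 0.1, 0.5] grip_width: 0.0638 gripper_force: 0.0
```

```bash
f(){ sed -n '1,2p;4,6p'|tr '\n' ' ';echo; }
python3 -m jog '[{"linear":[0,0,0.4],"roll":0},{"linear":[0,0,0.6],"roll":0},{"linear":[0,0,0.5],"roll":0},{"linear":[0,0,0.2],"roll":0},{"linear":[0,0,0.05],"roll":0},{"linear":[0,0,0],"roll":0},{"linear":[0,0,0],"roll":0}]'|f
python3 -m jog '[{"linear":[0,0,0],"roll":0},{"linear":[0,0,0],"roll":0},{"linear":[0,0,0],"roll":0},{"linear":[0,0,0],"roll":0},{"linear":[0,0,0],"roll":0},{"linear":[0,0,0],"roll":0}]' -1 50|f
python3 -m jog '[{"linear":[0,0,-0.1],"roll":0},{"linear":[0,0,-0.3],"roll":0},{"linear":[0,0,-0.5],"roll":0},{"linear":[0,0,-0.4],"roll":0},{"linear":[0,0,0],"roll":0}]'|f
```

```text
time_s: 43.63 position: [0.5647, -0.3715, 0.0357] ft_force: [1.0, 0.1, 0.0] grip_width: 0.0644 gripper_force: 0.0 
time_s: 44.13 position: [0.5649, -0.3711, 0.035] ft_force: [-0.1, -0.5, 4.8] grip_width: 0.036 gripper_force: 50.5 
time_s: 44.55 position: [0.5656, -0.3716, 0.0902] ft_force: [-0.0, -0.3, -0.2] grip_width: 0.0365 gripper_force: 50.9
```

```bash
f(){ sed -n '1,2p;4,6p'|tr '\n' ' ';echo; }
python3 -m jog '[{"linear":[0.1,-0.4,0],"roll":0},{"linear":[0.2,-0.7,0],"roll":0},{"linear":[0.2,-0.8,0],"roll":0},{"linear":[0.2,-0.8,0],"roll":0},{"linear":[0.12,-0.4,0],"roll":0},{"linear":[0.04,-0.11,0],"roll":0},{"linear":[0,0,0.3],"roll":0},{"linear":[0,0,0.6],"roll":0},{"linear":[0,0,0.45],"roll":0},{"linear":[0,0,0.15],"roll":0},{"linear":[0,0,0],"roll":0},{"linear":[0,0,0],"roll":0}]'|f
```

```text
time_s: 45.55 position: [0.4367, -0.3365, 0.0265] ft_force: [-0.3, 0.9, 2.7] grip_width: 0.036 gripper_force: 52.1
```

```bash
f(){ sed -n '1,2p;4,6p'|tr '\n' ' ';echo; }
python3 -m jog '[{"linear":[0,0,0],"roll":0},{"linear":[0,0,0],"roll":0}]'|f
python3 -m jog '[{"linear":[0,0,0],"roll":0},{"linear":[0,0,0],"roll":0},{"linear":[0,0,0],"roll":0},{"linear":[0,0,0],"roll":0},{"linear":[0,0,0],"roll":0},{"linear":[0,0,-0.2],"roll":0},{"linear":[0,0,-0.6],"roll":0},{"linear":[0,0,-0.8],"roll":0},{"linear":[0,0,-0.8],"roll":0},{"linear":[0,0,-0.5],"roll":0},{"linear":[0,0,0],"roll":0},{"linear":[0,0,0],"roll":0}]' 0.5|f
python3 - <<'E'
from h import *
for n in("top","scene"):
    im=optics.get_image(n); cv2.imwrite(f"pics/{n}6.png",im[:,:,::-1]); c=cal(n); g=im.astype(int)
    for name,P in(("far",[.445,-.4085]),("near",[.437,-.337])):
        q=proj(c,[[*P,.049]])[0]
        x0,y0=q.round().astype(int); sub=im[y0-18:y0+18,x0-18:x0+18].astype(int)
        red=(sub[:,:,0]-sub[:,:,1])>60; dark=sub.max(2)<60
        dy,dx=np.where(dark); uv=(dx.mean()+x0-18,dy.mean()+y0-18)
        ny,nx=np.where(~red); print(n,name,q.round(1),"bore px",np.round(uv,1),len(dx),"at .045:",atz(c,uv,.045))
t=cal("top");s5=cv2.imread("pics/scene6.png").astype(int);print([int(v) for v in s5[256:296,405].mean(1)])
E
```

```text
time_s: 45.72 position: [0.4367, -0.3365, 0.0265] ft_force: [1.3, 2.1, 3.0] grip_width: 0.0361 gripper_force: 52.1 
time_s: 46.72 position: [0.4364, -0.3366, 0.1436] ft_force: [-0.6, 0.9, -0.0] grip_width: 0.0645 gripper_force: 0.0 
top far [491.4 229.4] bore px [nan nan] 0 at .045: [nan nan]
top near [459.7 236.8] bore px [nan nan] 0 at .045: [nan nan]
scene far [456.3 364.6] bore px [456.6 365.7] 113 at .045: [ 0.4455 -0.4097]
scene near [422.1 347.8] bore px [421.3 342.8] 163 at .045: [ 0.4482 -0.3293]
[99, 106, 106, 103, 104, 105, 104, 101, 106, 101, 105, 103, 106, 96, 72, 59, 69, 67, 57, 127, 187, 173, 132, 85, 79, 158, 232, 207, 131, 145, 161, 118, 127, 129, 129, 113, 70, 63, 62, 65]<stdin>:8: RuntimeWarning: Mean of empty slice.
  ret = ret.dtype.type(ret / rcount)
```

```bash
python3 -m jog '[{"linear":[0,0,-0.6],"roll":0},{"linear":[0,0,-0.9],"roll":0},{"linear":[0,0,-0.9],"roll":0},{"linear":[0.3,-0.2,-0.4],"roll":0},{"linear":[0.8,-0.3,0],"roll":0},{"linear":[0.9,-0.3,0],"roll":0},{"linear":[0.9,-0.3,0],"roll":0},{"linear":[0.9,-0.3,0],"roll":0},{"linear":[0.9,-0.3,0],"roll":0},{"linear":[0.9,0,0],"roll":0},{"linear":[0.9,0,0],"roll":0},{"linear":[0.5,0,0],"roll":0}]'|head -2
python3 - <<'E'
from h import *
from scipy import ndimage
for n in("top","scene"):
    im=optics.get_image(n); cv2.imwrite(f"pics/{n}7.png",im[:,:,::-1]); c=cal(n)
    for name,P in(("far",[.445,-.4085]),("near",[.437,-.337])):
        q=proj(c,[[*P,.045]])[0]
        x0,y0=q.round().astype(int); sub=im[y0-14:y0+15,x0-14:x0+15].astype(int)
        dark=sub.max(2)<(75 if n=="scene" else 85)
        l,k=ndimage.label(dark)
        for i in range(1,k+1):
            a=(l==i).sum()
            if a>15:
                cy,cx=ndimage.center_of_mass(l==i); uv=(cx+x0-14,cy+y0-14); print(n,name,q.round(1),np.round(uv,1),a,"z.045:",atz(c,uv,.045))
im=cv2.imread("pics/scene7.png").astype(int)
for x in(404,406,408): print([int(v) for v in im[246:296,x].mean(1)])
E
```

```text
time_s: 47.82
position: [0.3669, -0.0535, 0.2535]
top far [490.7 229.8] [491.5 230.3] 83 z.045: [ 0.4437 -0.41  ]
top near [459.1 237.2] [459.5 237.5] 84 z.045: [ 0.4363 -0.3377]
scene far [455.9 365.6] [456.4 365.6] 110 z.045: [ 0.4456 -0.4093]
scene near [421.8 348.8] [422.2 348.5] 103 z.045: [ 0.4381 -0.3374]
[233, 231, 234, 232, 232, 231, 230, 230, 231, 231, 234, 239, 244, 244, 248, 243, 220, 203, 135, 136, 123, 120, 92, 64, 68, 69, 69, 71, 80, 142, 184, 163, 106, 87, 90, 174, 236, 195, 117, 126, 141, 127, 136, 129, 138, 120, 75, 68, 74, 80]
[231, 231, 232, 234, 231, 232, 234, 233, 189, 125, 100, 92, 72, 63, 67, 69, 69, 76, 63, 65, 70, 73, 72, 83, 84, 80, 64, 69, 64, 77, 145, 187, 153, 95, 92, 104, 180, 211, 133, 122, 144, 141, 126, 127, 128, 117, 75, 69, 72, 74]
[232, 234, 231, 231, 233, 233, 230, 155, 77, 91, 95, 100, 93, 79, 74, 74, 72, 76, 73, 67, 72, 80, 77, 66, 74, 81, 82, 78, 69, 63, 135, 189, 162, 103, 85, 163, 237, 204, 126, 125, 135, 121, 125, 121, 125, 112, 66, 74, 71, 79]
```

Run:
```python
from h import *
c=cal("scene"); im=cv2.imread("pics/scene7.png"); a=np.linspace(0,2*np.pi,60)
g=im.max(2).astype(int); sub=g[240:300,390:425]
for r in range(248,300,1): print(r,' '.join(f"{v:3d}" for v in g[r,394:424:2]))
for tz in(.034,.044):
    for z,R in((.088,.01),(.028,.01),(.028,.015),(.024,.015),(.024,.0112)):
        P=proj(c,np.c_[.5645+R*np.cos(a),-.2205+R*np.sin(a),np.full(60,tz+z)]); print(tz,z,R,P.min(0).round(1),P.max(0).round(1))
for z,R in((.058,.019),(.058,.013),(.03,.019)):
    P=proj(c,np.c_[.5645+R*np.cos(a),-.2205+R*np.sin(a),np.full(60,z)]); print("sleeve",z,R,P.min(0).round(1),P.max(0).round(1))
```

```text
248 230 230 230 230 231 235 233 231 234 231 230 230 231 231 231
249 230 231 231 232 233 232 234 232 231 231 233 232 231 231 233
250 231 232 232 232 230 233 232 233 233 233 230 231 233 233 233
251 232 234 233 232 232 231 233 234 238 237 232 231 232 232 233
252 231 231 233 232 231 231 235 231 224 223 236 231 230 231 231
253 231 231 231 232 232 231 234 156  72  92 230 231 233 232 231
254 232 232 233 233 230 232 189  81  94  80 184 233 231 231 233
255 233 233 232 233 229 232 126  93 100  94 130 236 231 233 233
256 233 232 232 231 230 234 102  97 102  98  63 238 231 230 232
257 232 232 231 230 227 240  93 104 105  99  63 236 233 231 232
258 233 233 233 229 229 244  73  94 103  99  48 238 232 231 232
259 234 233 231 231 230 245  64  81  83  82  58 239 233 232 234
260 234 231 232 229 229 248  68  77  77  69  81 236 234 229 235
261 235 232 231 231 231 244  71  76  69  63 139 235 231 232 234
262 233 233 233 232 232 221  72  73  75  63 198 235 230 232 233
263 232 231 233 233 237 204  77  78  89  68 220 234 232 232 231
264 232 234 235 235 237 135  64  74  85  69 250 233 233 233 231
265 233 234 
[... 2125 characters left out ...]
68  89  91  92  86  53  88  95  91  90
299 211  92  58  63  65  64  66  93  96  79  67  91  91  89  95
0.034 0.088 0.01 [404.5 254.3] [414.  261.6]
0.034 0.028 0.01 [401.4 271.7] [410.5 278.9]
0.034 0.028 0.015 [399.1 269.9] [412.8 280.7]
0.034 0.024 0.015 [398.9 271. ] [412.5 281.8]
0.034 0.024 0.0112 [400.6 272.4] [410.8 280.4]
0.044 0.088 0.01 [405.  251.2] [414.6 258.5]
0.044 0.028 0.01 [401.9 268.9] [411.1 276.1]
0.044 0.028 0.015 [399.6 267.1] [413.4 277.9]
0.044 0.024 0.015 [399.4 268.2] [413.1 279. ]
0.044 0.024 0.0112 [401.1 269.6] [411.4 277.6]
sleeve 0.058 0.019 [397.1 269.6] [414.4 283.3]
sleeve 0.058 0.013 [399.8 271.7] [411.6 281.1]
sleeve 0.03 0.019 [395.8 277.2] [412.8 290.8]
```

Both rejects stand in the tray slots. The gauge edges in the scene image (handle foot at row 276, collar bottom at row 279, dark gap, then the rim) match the shoulder resting on the bore at 14 mm. Handing in.

```bash
python3 -c "
from rig import env
print(env.close_job())"
```

```text
the job is handed in; nothing more can be done
None
```

Job handed in at about 48 s: the gauge stands home in sleeve 1 (right) in the rack, and sleeves 2 (tight) and 3 (loose) stand upright in the red tray; sleeve 2's tight stop was probed up to about 3 mm off-centre, so that verdict also rests on elimination (1 took GO only, 3 took NO-GO).

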